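# Nest a receiver in its carrier cup and set the collet ring

### The arm

A 6-joint arm with a two-finger parallel gripper is mounted at the origin on a cart in front of the work surface, level with it; the furniture and walls round the work are solid. World frame = base frame: x ahead of the robot, y to its left, z up, the work surface at z = 0. Lengths are in m, angles in rad, forces in N, time in s.
With the tool pointing down it reaches from about 0.25 to 0.775 m from the base axis. Payload 4 kg.
Tool frame: the origin (TCP) lies at the very end of the fingers, on their centre line; the grasp point (between the pads) lies robot.grip_depth behind it (robot.grip_depth is the distance from the TCP to the grasp point, in m); z points along the fingers, x is the direction in which the jaws open and shut, and the axes are right-handed (so a half turn about z gives the same grasp; the last joint's range is limited). The gripper opens to 85 mm and grips with 20 to 120 N. Pads are 22 mm wide; open, the fingers measure 114 mm over their backs; the gripper's body (76 mm by 85 mm) begins 54 mm behind the grasp point. The pads swing forward as they close: fully open they stand 13 mm farther back than shut.
Start: joints at [1.193, 0.087, 1.371, -0, 1.684, -0.103], TCP at [0.149, 0.529, 0.231] pointing down, gripper open.
Joint ranges: [-3.1, 3.1], [-0.76, 2.03], [0.27, 2.55], [-1.08, 4.22], [0.17, 2.65], [-2.57, 2.57]. Speed limits (rad/s): [2.79, 2.79, 3.14, 3.14, 3.14, 3.14].

### API

Orientations are given as a unit quaternion [x, y, z, w].
In Python, from station import sensors, viewer, order, robot gives the robot as it stands.
- The arm moves only by the tool apply_moves, never from a script. Its argument "targets" is a list that holds one entry, the list of rows, each a list of 7 numbers: the shift along the tool's x, y, z in cm, then the turn, a rotation vector about the tool's x, y, z in degrees, then the opening, from 0 (shut) to 1 (fully open). A call has 1 to 5 rows; each row shifts and turns the commanded pose from where the row before left it, along the tool's axes as they then stand; what a row does not reach is not made up. A row lasts 1/12 s, in which the tool goes at most 41.7 mm and 7.16 degrees, less where a joint would pass 70% of its speed; a pose out of reach is approached as far as the arm can. A call with a gripper value outside its range is refused whole. The fingers move at their own pace and stop on an object; "squeeze" is the grip in N (left out, the last holds). Time passes only in rows, so rows that do not move let the fingers close. It gives the time, the measured TCP pose, the force and the opening at its end, in the units of the state.
- sensors.get_obs(): the state, without advancing time (a new reading comes with each control period).
- viewer.camera(name): name is "scene" or "side" or "wrist"; returns (picture, depth): 420x560x3 uint8, blue, green, red; 420x560 float32, m along the optical axis (not along the pixel's ray), 0 where there is no reading.
- viewer.camera_params(name): a dict with "fx", "fy", "cx", "cy" (pixels), "distortion" ([k1, k2, p1, p2, k3] as OpenCV has them; the pictures are not rectified), "R" (3x3) and "t" (3): a world point X has camera coordinates R X + t. Camera axes: x right, y down, z forward; pixel columns grow to the right and rows downward; lengths in m; the calibration is good to about 2 mm. A picture is of the moment at which its call begins: read the wrist's pose just before it. camera_params takes no time and is no camera call; for the wrist camera it gives the pose at the moment of the call.
- order.close_job(): hands the job in, once; it reports no verdict.
The state is a dict: "clock": time; "qpos": joint angles; "qd": joint speeds; "effort": joint torques, N m; "tcp_pos": TCP position; "orientation": TCP orientation; "force": force on the tool from outside, world axes, zero at the start; "wrist_torque": the same for the moment, N m; "grip_width": finger opening in m.
Only numpy, scipy, OpenCV 4.12 (cv2) and the standard library are available. Lean on these libraries where they do the work, as an engineer would, in place of code of your own. Each camera call takes 0.05 s, during which the arm holds its last target.

### The job

Load the collet holder for gluing in order of size: stand the aluminium carrier cup fully down in the holder's bore, then seat the round receiver capsule right way up in the recess of the cup. Screw the knurled ring clockwise until it bottoms out, then back it off a quarter turn so that the collet does not pinch the cup, and finish still gripping the ring there without letting go of it, because it must not creep while the thread lock takes. Leave the other things where they are.

Things in the scene. Friction and masses are not known exactly. Their poses are not given: they have to be found in the camera images.
- board_top (a point): Middle of the top of the plywood assembly board (265x740 mm, long way along y) that lies on the bench; its top, on which the holder, the cup, the capsule, the tin, the caliper, the hex key and the pen stand, is 50 mm above the bench.
- holder: Collet holder, screwed to the board: a round aluminium foot 100 mm across and 12 mm thick, on it a dark steel post, on this a knurled steel ring, and inside the ring four split jaws round an open bore. Origin under the middle of the foot, on the bore's axis. White lines round the post's shoulder mark the quarter turns, the widest at its front (local -x).
- bore (a point): Middle of the floor of the holder's bore, 40 mm above the board, z axis up. The bore is 16 mm deep (jaw tips 56 mm above the board) and 48 mm wide at the floor, flaring to 50 mm at the tips; the cup is 46 mm. The jaws move too little with the ring to see or to feel.
- ring_grip (a point): Middle of the knurled ring (62 mm outside, 18 mm high), on the bore's axis, half-way up the ring. It is already on its thread and cannot come off or tilt; it sinks 6 mm a turn, until its underside meets the shoulder (59 mm wide) and its middle is 41 mm above the board. Grip it across the outside from above; the loaded cup and capsule then stand up to 36 mm above the ring's middle.
- ring (a joint): Turn of the knurled ring in rad, growing clockwise seen from above; 0 to 0.8 at the start. It bottoms out at a firm stop at 4.5 (white line on the ring over the front line of the shoulder); a quarter turn back is 2.93. It stays where it is left and takes about 0.06 N m to turn.
- cup_center (a point): Middle, half-way up, of the loose carrier cup: aluminium, 46 mm outside, 32 mm high, standing with its recess up; the recess is 43 mm wide, 10 mm deep. z axis up. Seated in the bore it stands 16 mm above the jaw tips, so hold it by its top 12 mm; its centre is then 16 mm above the bore's floor. 70 g.
- capsule_center (a point): Middle, half-way up, of the loose receiver capsule: black disc with a light grey face on top, 40 mm across, 15 mm high, lying face up; z axis up. Seated in the cup it stands 5 mm above the rim, so hold it by its top 6 mm and let it drop the last few mm; its centre is then 13.5 mm above the cup's centre. 30 g.
- spool: Bystander to be left alone: the spool of solder wire (64 mm across, 40 mm high); origin at the middle of its underside.
- tin: Bystander to be left alone: the round steel tin (69 mm across, 40 mm high); origin at the middle of its underside.
- gland_bin: Bystander to be left alone: the small blue open bin of brass glands (116x73x57 mm); origin at the middle of its underside.
- ring_bin: Bystander to be left alone: the small yellow open bin of black seal rings (116x73x57 mm); origin at the middle of its underside.
- oil: Bystander to be left alone: the small brown oil bottle (38 mm across, 106 mm high); origin at the middle of its underside.
- caliper: Bystander to be left alone: the slide caliper lying flat (210 mm long, 12 mm high); origin at the middle of its underside.
- hex_key: Bystander to be left alone: the hex key lying flat (108 mm long); origin at the middle of its underside.
- pen: Bystander to be left alone: the marker pen lying flat (130 mm long, 17 mm thick); origin at the middle of its underside.
There are look-alikes about, which are no part of the job. What is shaped like the part that bears cup_center but green, pink or yellow is not meant.

How it is judged:
By the outcome, as a careful person would: the job done as asked, in the order asked, and still so for the second after the job is handed in, while the arm keeps its last pose, push and grip.
It also fails if it takes over 72 s, if anything falls off the work surface, if the arm or the gripper's body presses on something with over 40 N, if the wrist force passes 120 N, or if a joint passes its speed limit or range.

## Working session

There is one attempt and no reset: what is moved stays moved. The work goes in short steps, Python scripts to look and compute and a tool call to move; the robot and the scene stay as the last step left them, time stands still between calls to the robot, and variables do not carry over. Pictures are saved under pics/ and viewed, and the job is handed in when it is done.

Besides the shell and the picture viewer there is one more tool, called after "Call:" by a JSON object that holds its "fn" and its "kwargs", one argument or row to a line. apply_moves: Moves the arm, as the interface text tells. Its arguments: {"type":"object","properties":{"targets":{"type":"array","items":{"type":"array","items":{"type":"array","items":{"type":"number"}}}},"squeeze":{"type":"number"}},"required":["targets"]}

```bash
mkdir -p pics; ls; python3 - <<'E'
from station import sensors, viewer, order, robot
import cv2
print(sensors.get_obs()); print(robot.grip_depth)
for n in ("scene","side","wrist"):
    p=viewer.camera_params(n); print(n,p)
    im,d=viewer.camera(n); cv2.imwrite(f"pics/{n}0.png",im)
    import numpy as np; np.save(f"pics/{n}0.npy",d)
E
```

```text
pics
{'clock': 0.0, 'qpos': array([ 1.19290130e+00,  8.79810883e-02,  1.37228495e+00,  8.59327701e-06,
        1.68362304e+00, -1.03126959e-01]), 'qd': array([ 0.00109409, -0.00077081,  0.00014604,  0.00054285,  0.00084918,
        0.00082836]), 'effort': array([ 8.97674136e-05, -3.51850998e+01, -3.13282335e+01, -1.04827977e-04,
        1.05711105e-02,  2.03753110e-06]), 'tcp_pos': array([0.14905402, 0.52888521, 0.23010932]), 'orientation': array([ 7.97283234e-01,  6.03604280e-01, -9.84145250e-04,  5.91490045e-04]), 'force': array([-0.14274085,  1.26132703,  0.35695654]), 'wrist_torque': array([0.00927007, 0.01681546, 0.01569768]), 'grip_width': 0.08555876224404493}
0.0187
scene {'fx': 421.4265988292181, 'fy': 421.4265988292181, 'cx': 281.2591347528034, 'cy': 208.18396733909847, 'distortion': array([-0.05161758,  0.        ,  0.        ,  0.        ,  0.        ]), 'R': array([[ 0.99947114,  0.03183538, -0.00662924],
       [ 0.02478538, -0.87776621, -0.47844766],
       [-0.02105048,  0.47803032, -0.87809105]]), 't': array([-0.5731874 ,  0.07288039,  1.21474976])}
side {'fx': 495.71263448151734, 'fy': 495.71263448151734, 'cx': 281.8766782996251, 'cy': 206.5474496921098, 'distortion': array([0.05826155, 0.        , 0.        , 0.        , 0.        ]), 'R': array([[-0.86142883, -0.50734974, -0.02316482],
       [-0.28716068,  0.52417594, -0.80173457],
       [ 0.41890226, -0.68398525, -0.59723117]]), 't': array([0.5449429 , 0.22993033, 1.28740949])}
wrist {'fx': 354.6533547982024, 'fy': 354.6533547982024, 'cx': 282.778198931307, 'cy': 206.59250184003332, 'distortion': array([0.00048019, 0.        , 0.        , 0.        , 0.        ]), 'R': array([[ 0.27179479,  0.96235093, -0.00287735],
       [ 0.92130456, -0.25933589,  0.28972884],
       [ 0.27807462, -0.0813977 , -0.95710445]]), 't': array([-0.5498599 , -0.03837519,  0.380056  ])}
```

View pics/scene0.png

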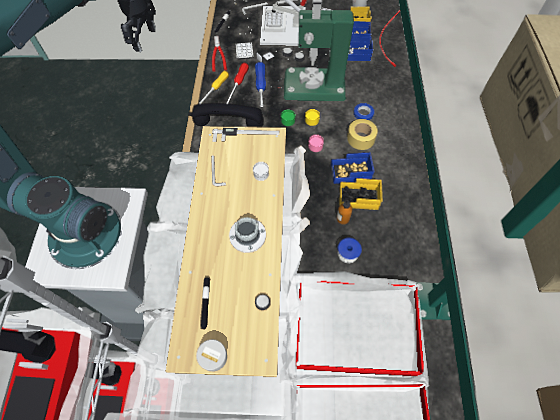

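View pics/side0.png

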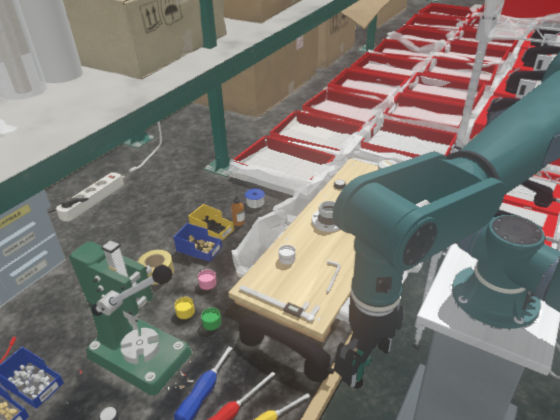

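View pics/wrist0.png

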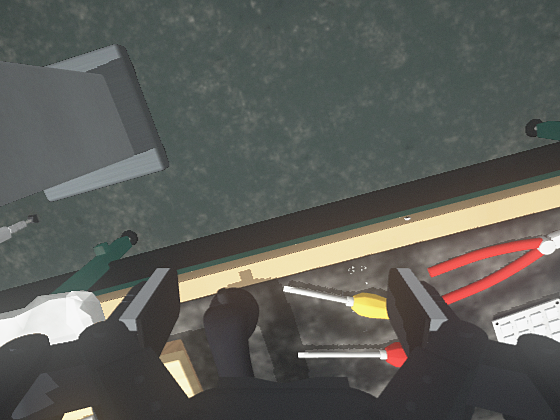

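The scene picture shows the holder at about (247,233), the cup at (261,171), the capsule at (263,301), the tin at (212,350) and the pen at (205,303). I'll enlarge the crops and build helpers.

```bash
cat > h.py <<'E'
import numpy as np, cv2
from scipy.spatial.transform import Rotation as Ro
def K(p): return np.array([[p['fx'],0,p['cx']],[0,p['fy'],p['cy']],[0,0,1]])
def ray(p,uv):
    n=cv2.undistortPoints(np.array([[uv]],float),K(p),np.array(p['distortion']))[0,0]
    R=np.array(p['R']);t=np.array(p['t'])
    return -R.T@t, R.T@np.array([n[0],n[1],1])
def onz(p,uv,z):
    c,d=ray(p,uv); return c+d*(z-c[2])/d[2]
def cloud(p,dep):
    h,w=dep.shape; v,u=np.mgrid[0:h,0:w]
    n=cv2.undistortPoints(np.stack([u,v],-1).reshape(-1,1,2).astype(float),K(p),np.array(p['distortion'])).reshape(h,w,2)
    X=np.dstack([n[...,0]*dep,n[...,1]*dep,dep])
    return (X-np.array(p['t']))@np.array(p['R'])
def proj(p,X):
    r,_=cv2.Rodrigues(np.array(p['R']))
    return cv2.projectPoints(np.atleast_2d(X).astype(float),r,np.array(p['t']),K(p),np.array(p['distortion']))[0].reshape(-1,2)
E
python3 - <<'E'
from h import *
from station import viewer
import pickle
p=viewer.camera_params("scene");q=viewer.camera_params("side")
pickle.dump((p,q),open('pq.pkl','wb'))
im=cv2.imread("pics/scene0.png")
def crop(im,u,v,r,s): return cv2.resize(im[v-r:v+r,u-r:u+r],None,fx=s,fy=s,interpolation=cv2.INTER_NEAREST)
a=np.hstack([crop(im,261,171,20,9),crop(im,263,301,20,9)])
cv2.imwrite("pics/c1.png",a)
cv2.imwrite("pics/c2.png",crop(im,247,233,25,12))
sd=cv2.imread("pics/side0.png")
b=np.hstack([crop(sd,287,255,20,8),crop(sd,327,215,20,8)])
cv2.imwrite("pics/c3.png",b)
C=cloud(p,np.load("pics/scene0.npy"))
for n,(u,v) in dict(cup=(261,171),cap=(263,301),hold=(247,233)).items():
    r=24; P=C[v-r:v+r,u-r:u+r].reshape(-1,3)
    print(n,onz(p,(u,v),.08))
    for lo,hi in((.04,.057),(.057,.062),(.062,.068),(.068,.075),(.075,.085),(.085,.095),(.095,.105),(.105,.12)):
        s=P[(P[:,2]>lo)&(P[:,2]<hi)]
        if len(s)>3: print(lo,hi,len(s),s.mean(0).round(4),s.min(0).round(3),s.max(0).round(3))
E
```

```text
cup [0.50978808 0.17632212 0.08      ]
0.04 0.057 2039 [0.5049 0.1991 0.0504] [0.429 0.113 0.041] [0.576 0.289 0.057]
0.057 0.062 12 [0.5027 0.1754 0.0596] [0.43  0.16  0.057] [0.529 0.273 0.062]
0.062 0.068 14 [0.5097 0.1652 0.0645] [0.489 0.16  0.062] [0.529 0.178 0.068]
0.068 0.075 134 [0.5078 0.1846 0.0721] [0.486 0.161 0.068] [0.53  0.208 0.075]
0.075 0.085 74 [0.5076 0.1847 0.079 ] [0.486 0.161 0.075] [0.53  0.208 0.085]
cap [ 0.53559785 -0.20579116  0.08      ]
0.04 0.057 1813 [ 0.5246 -0.1955  0.0507] [ 0.468 -0.258  0.041] [ 0.593 -0.132  0.057]
0.057 0.062 47 [ 0.5426 -0.1957  0.0596] [ 0.503 -0.228  0.057] [ 0.592 -0.144  0.062]
0.062 0.068 161 [ 0.5373 -0.1975  0.0652] [ 0.514 -0.219  0.062] [ 0.591 -0.138  0.068]
0.068 0.075 33 [ 0.5533 -0.1821  0.0701] [ 0.518 -0.215  0.068] [ 0.591 -0.141  0.075]
0.075 0.085 19 [ 0.5878 -0.1483  0.08  ] [ 0.583 -0.157  0.075] [ 0.591 -0.141  0.085]
hold [ 0.48329253 -0.02234992  0.08      ]
0.04 0.057 1311 [ 0.4765 -0.0009  0.0505] [ 0.406 -0.079  0.042] [0.546 0.069 0.057]
0.057 0.062 189 [ 0.4826 -0.0349  0.0605] [ 0.433 -0.069  0.057] [0.531 0.03  0.062]
0.062 0.068 294 [ 0.4866 -0.0318  0.0641] [ 0.433 -0.068  0.062] [0.53  0.028 0.068]
0.068 0.075 32 [ 0.4886 -0.0402  0.0705] [ 0.457 -0.053  0.068] [ 0.514 -0.013  0.074]
0.075 0.085 32 [ 0.4871 -0.0413  0.0792] [ 0.454 -0.048  0.075] [ 0.51  -0.019  0.084]
0.085 0.095 251 [ 0.4821 -0.0171  0.0907] [ 0.456 -0.049  0.085] [0.513 0.007 0.095]
0.095 0.105 127 [ 0.4818 -0.0206  0.1013] [ 0.452 -0.049  0.095] [0.512 0.01  0.105]
0.105 0.12 63 [ 0.484  -0.0169  0.1066] [ 0.453 -0.046  0.105] [0.511 0.01  0.114]
```

View pics/c1.png

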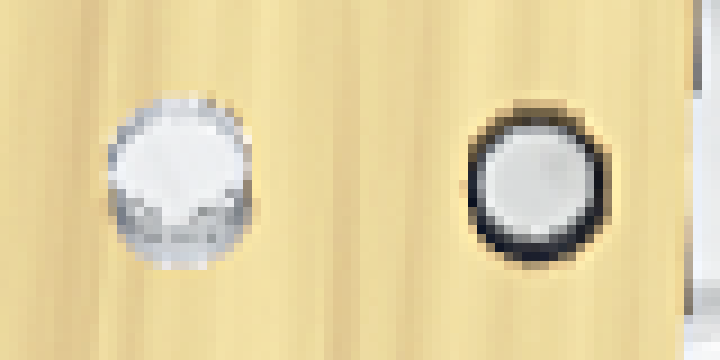

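View pics/c2.png

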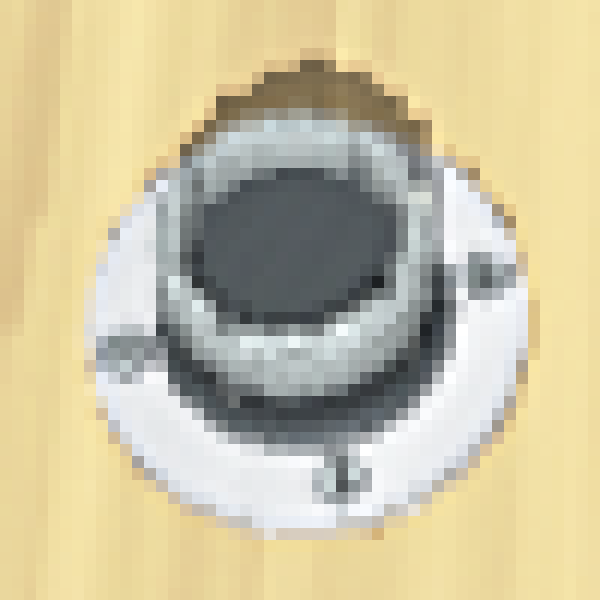

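View pics/c3.png

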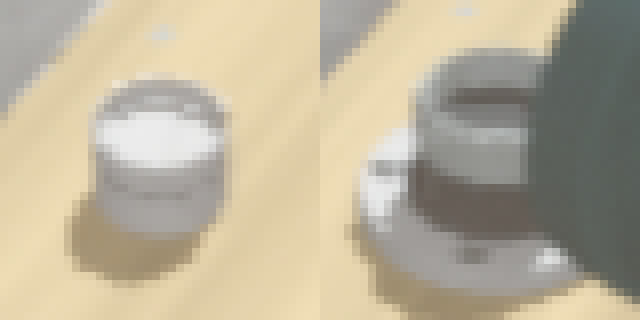

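```bash
cat >> h.py <<'E'
def to(target, obs=None):
    """tool-frame shift (cm) to get TCP to target"""
    from station import sensors
    o=obs or sensors.get_obs()
    R=Ro.from_quat(o['orientation'])
    d=R.inv().apply(np.array(target)-o['tcp_pos'])*100
    m=R.as_matrix()
    print('clk',round(o['clock'],2),'tcp',o['tcp_pos'].round(4),'q',o['qpos'].round(3),'F',o['force'].round(1),'w',round(o['grip_width'],4))
    print('toolx',m[:,0].round(3),'toolz',m[:,2].round(3),'shift cm',d.round(2), 'n',round(np.linalg.norm(d)/4,1))
    return d
E
python3 - <<'E'
from h import *
from station import sensors,viewer
import pickle
to((0.508,0.185,0.20))
p=viewer.camera_params("wrist"); o=sensors.get_obs()
R=Ro.from_quat(o['orientation'])
c=-p['R'].T@p['t']
print('cam in tool',R.inv().apply(c-o['tcp_pos']), 'cam axes in tool\n',(p['R']@R.as_matrix()).round(3))
C=cloud(p,np.load('pics/wrist0.npy'))
T=R.inv().apply((C-o['tcp_pos']).reshape(-1,3)).reshape(C.shape)
for uv in((160,275),(172,272),(415,272),(400,272),(440,322),(430,300),(130,310)):
    print(uv,T[uv[1],uv[0]].round(4))
# arms: points near tool
m=(np.abs(T[...,1])<.012)&(np.abs(T[...,0])<.07)&(T[...,2]<0.02)&(T[...,2]>-.08)
print(m.sum()); 
for s in(-1,1):
    q=T[m&(np.sign(T[...,0])==s)]; print(s,q.min(0).round(4),q.max(0).round(4))
E
```

```text
clk 0.15 tcp [0.1491 0.529  0.2304] q [ 1.193  0.088  1.372 -0.     1.684 -0.103] F [ 0.6  0.8 -0.3] w 0.0851
toolx [ 0.271  0.962 -0.002] toolz [-0.001 -0.002 -1.   ] shift cm [-23.37  43.88   3.07] n 12.5
cam in tool [ 0.00112462 -0.07312544 -0.14305449] cam axes in tool
 [[ 1.     0.     0.001]
 [-0.     0.957 -0.29 ]
 [-0.001  0.29   0.957]]
(160, 275) [-0.0451 -0.01   -0.0231]
(172, 272) [-0.0414 -0.0098 -0.0203]
(415, 272) [0.1539 0.1185 0.2282]
(400, 272) [ 0.0453 -0.0105 -0.0218]
(440, 322) [ 0.0476 -0.0099 -0.0523]
(430, 300) [ 0.049  -0.0105 -0.0413]
(130, 310) [-0.0468 -0.01   -0.0462]
26680
-1 [-0.07  -0.012 -0.08 ] [-0.      0.012  -0.0123]
1 [ 0.0001 -0.012  -0.08  ] [ 0.07    0.012  -0.0131]
```

Call:
{"fn": "apply_moves", "kwargs": {
  "targets": [
    [[-1.8, 3.38, 0, 0, 0, 0, 1], [-1.8, 3.38, 0, 0, 0, 0, 1], [-1.8, 3.38, 0, 0, 0, 0, 1], [-1.8, 3.38, 0, 0, 0, 0, 1], [-1.8, 3.38, 0, 0, 0, 0, 1]]
  ]
}}

```text
clock: 0.57
tcp_pos: [0.2882, 0.3955, 0.231]
orientation: [0.797, 0.604, -0.0, 0.0]
force: [-0.2, 1.3, 0.3]
grip_width: 0.0854
```

Call:
{"fn": "apply_moves", "kwargs": {
  "targets": [
    [[-1.8, 3.38, 0, 0, 0, 0, 1], [-1.8, 3.38, 0, 0, 0, 0, 1], [-1.8, 3.38, 0, 0, 0, 0, 1], [-1.8, 3.38, 0, 0, 0, 0, 1], [-1.8, 3.38, 0, 0, 0, 0, 1]]
  ]
}}

```text
clock: 0.98
tcp_pos: [0.4266, 0.2628, 0.2311]
orientation: [0.797, 0.604, -0.0, -0.0]
force: [0.8, 0.9, -0.6]
grip_width: 0.0853
```

Call:
{"fn": "apply_moves", "kwargs": {
  "targets": [
    [[-1.8, 3.38, 0.5, 0, 0, 0, 1], [-1.8, 3.38, 0.5, 0, 0, 0, 1], [-1.8, 3.38, 1, 0, 0, 0, 1], [0, 0, 1, 0, 0, 0, 0.54], [0, 0, 0, 0, 0, 0, 0.54]]
  ]
}}

```text
clock: 1.4
tcp_pos: [0.5083, 0.183, 0.1979]
orientation: [0.798, 0.602, -0.003, -0.001]
force: [-0.4, 1.0, -0.8]
grip_width: 0.0639
```

Call:
{"fn": "apply_moves", "kwargs": {
  "targets": [
    [[0, 0, 0, 0, 0, 0, 0.54], [0, 0, 0, 0, 0, 0, 0.54], [0, 0, 0, 0, 0, 0, 0.54]]
  ]
}}

```text
clock: 1.65
tcp_pos: [0.5082, 0.1862, 0.2023]
orientation: [0.797, 0.604, 0.001, 0.0]
force: [-0.2, -0.3, 1.1]
grip_width: 0.046
```

```bash
python3 - <<'E'
from h import *
from station import sensors,viewer
o=sensors.get_obs()
p=viewer.camera_params("wrist"); im,d=viewer.camera("wrist"); cv2.imwrite("pics/w1.png",im); np.save("pics/w1.npy",d)
np.save('pics/w1p.npy',dict(p=p,o=o),allow_pickle=True)
R=Ro.from_quat(o['orientation'])
C=cloud(p,d)
T=R.inv().apply((C-o['tcp_pos']).reshape(-1,3)).reshape(C.shape)
m=(np.abs(T[...,1])<.012)&(np.abs(T[...,0])<.07)&(T[...,2]<0.02)&(T[...,2]>-.08)
for s in(-1,1):
    q=T[m&(np.sign(T[...,0])==s)]; print(s,q.min(0).round(4),q.max(0).round(4))
to((0.508,0.185,0.20))
P=C.reshape(-1,3); 
s=P[(np.hypot(P[:,0]-.508,P[:,1]-.185)<.04)&(P[:,2]>.06)&(P[:,2]<.1)]
print(len(s)); top=s[s[:,2]>.079]; 
print(top.mean(0),top.min(0),top.max(0),top[:,2].max())
c,r=cv2.minEnclosingCircle(s[:,:2].astype(np.float32)*1000); print(c,r)
c,r=cv2.minEnclosingCircle(top[:,:2].astype(np.float32)*1000); print(c,r)
E
```

```text
-1 [-0.0618 -0.012  -0.08  ] [-0.      0.012  -0.0021]
1 [ 0.0001 -0.012  -0.08  ] [ 0.0633  0.012  -0.0028]
clk 1.7 tcp [0.5083 0.1862 0.2024] q [ 0.246  0.074  1.442  0.     1.624 -1.052] F [ 0.4 -0.8  0.5] w 0.0462
toolx [0.269 0.963 0.001] toolz [ 0.002  0.001 -1.   ] shift cm [-0.12  0.    0.24] n 0.1
2925
[0.50865654 0.18619361 0.08165912] [0.48467687 0.16370232 0.07900481] [0.53058058 0.20930161 0.08385249] 0.08385248859606208
(507.63177490234375, 186.48974609375) 23.201885223388672
(507.742919921875, 186.47653198242188) 23.096811294555664
```

View pics/w1.png

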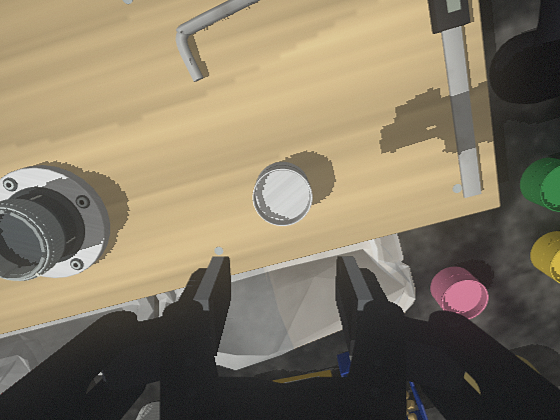

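The wrist picture shows the cup at (283,195) with its recess up, and the open-bored holder at lower left. I'll go down onto the cup.

Call:
{"fn": "apply_moves", "kwargs": {
  "targets": [
    [[0, -0.07, 1.5, 0, 0, 0, 1], [0, 0, 2.5, 0, 0, 0, 1], [0, 0, 3, 0, 0, 0, 1], [0, 0, 3, 0, 0, 0, 1], [0, 0, 2, 0, 0, 0, 1]]
  ]
}}

```text
clock: 2.12
tcp_pos: [0.5064, 0.1859, 0.0793]
orientation: [0.797, 0.604, -0.001, -0.0]
force: [-0.1, -0.1, -1.0]
grip_width: 0.0855
```

Call:
{"fn": "apply_moves", "kwargs": {
  "targets": [
    [[0, 0, 1.4, 0, 0, 0, 1], [0, 0, 0, 0, 0, 0, 1], [0, 0, 0, 0, 0, 0, 1]]
  ]
}}

```text
clock: 2.37
tcp_pos: [0.5074, 0.1858, 0.0674]
orientation: [0.797, 0.604, -0.0, -0.0]
force: [0.2, -0.7, 0.1]
grip_width: 0.0856
```

Call:
{"fn": "apply_moves", "kwargs": {
  "targets": [
    [[0.05, 0, -0.1, 0, 0, 0, 1], [0, 0, 0, 0, 0, 0, 0.4], [0, 0, 0, 0, 0, 0, 0.4], [0, 0, 0, 0, 0, 0, 0.4], [0, 0, 0, 0, 0, 0, 0.4]]
  ],
  "squeeze": 30
}}

```text
clock: 2.78
tcp_pos: [0.5089, 0.1857, 0.0699]
orientation: [0.797, 0.604, 0.001, 0.0]
force: [-0.7, -0.1, 2.1]
grip_width: 0.0447
```

Call:
{"fn": "apply_moves", "kwargs": {
  "targets": [
    [[0, 0, 0, 0, 0, 0, 0.4], [0, 0, 0, 0, 0, 0, 0.4], [0, 0, 0, 0, 0, 0, 0.4]]
  ]
}}

```text
clock: 3.03
tcp_pos: [0.5088, 0.1857, 0.0699]
orientation: [0.797, 0.604, 0.001, 0.0]
force: [-1.2, -1.2, 5.5]
grip_width: 0.0447
```

Call:
{"fn": "apply_moves", "kwargs": {
  "targets": [
    [[0, 0, -1, 0, 0, 0, 0.4], [0, 0, -2.5, 0, 0, 0, 0.4], [0, 0, -3.5, 0, 0, 0, 0.4], [-2, 0, -3.5, 0, 0, 0, 0.4], [-3, 0, -2.5, 0, 0, 0, 0.4]]
  ]
}}

```text
clock: 3.45
tcp_pos: [0.4954, 0.1387, 0.2016]
orientation: [0.796, 0.605, 0.002, 0.0]
force: [1.2, -0.8, -0.6]
grip_width: 0.0447
```

Call:
{"fn": "apply_moves", "kwargs": {
  "targets": [
    [[-3, 0, 0, 0, 0, 0, 0.4], [-2, 0, 0, 0, 0, 0, 0.4], [0, 0, 0, 0, 0, 0, 0.4], [0, 0, 0, 0, 0, 0, 0.4]]
  ]
}}

```text
clock: 3.78
tcp_pos: [0.4808, 0.0887, 0.1986]
orientation: [0.798, 0.603, 0.0, -0.0]
force: [0.1, 1.5, -0.0]
grip_width: 0.0446
```

```bash
cat > snap.py <<'E'
import sys
from h import *
from station import sensors,viewer
n=sys.argv[1]
o=sensors.get_obs()
p=viewer.camera_params("wrist"); im,d=viewer.camera("wrist"); cv2.imwrite(f"pics/{n}.png",im)
np.save(f'pics/{n}_d.npy',dict(p=p,o=o,d=d,im=im),allow_pickle=True)
to((0.484,-0.019,0.20),o)
E
python3 snap.py w2
```

```text
clk 3.78 tcp [0.4808 0.0887 0.1986] q [ 6.600e-02 -4.100e-02  1.566e+00  1.000e-03  1.616e+00 -1.228e+00] F [ 0.1  1.5 -0. ] w 0.0446
toolx [0.273 0.962 0.001] toolz [ 0.     0.001 -1.   ] shift cm [-10.28   3.25  -0.15] n 2.7
```

View pics/w2.png

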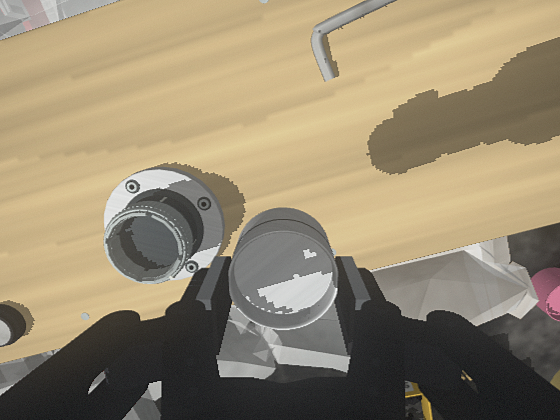

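The picture shows the cup held level between the fingers, and the holder at about (150,235). Next I fit the holder's axis and the held cup from depth.

```bash
cat >> h.py <<'E'
def fitc(P,r=None):
    from scipy.optimize import least_squares
    x0=np.r_[P[:,:2].mean(0), r or .02]
    if r: f=lambda v: np.hypot(P[:,0]-v[0],P[:,1]-v[1])-r
    else: f=lambda v: np.hypot(P[:,0]-v[0],P[:,1]-v[1])-v[2]
    return least_squares(f,x0,loss='soft_l1',f_scale=.001).x
E
python3 - <<'E'
from h import *
D=np.load('pics/w2_d.npy',allow_pickle=True).item(); p,o,d,im=D['p'],D['o'],D['d'],D['im']
C=cloud(p,d); P=C.reshape(-1,3)
s=P[np.hypot(P[:,0]-.484,P[:,1]+.019)<.06]
print(np.histogram(s[:,2],bins=np.arange(.044,.116,.003)))
f=s[(s[:,2]>.0595)&(s[:,2]<.0645)]
c,r=cv2.minEnclosingCircle(f[:,:2].astype(np.float32)*1000);print('foot mec',c,r)
for lo,hi in((.098,.102),(.102,.105),(.105,.109)):
    g=s[(s[:,2]>lo)&(s[:,2]<hi)]
    if len(g)>10: c,r=cv2.minEnclosingCircle(g[:,:2].astype(np.float32)*1000);print(lo,len(g),c,r,fitc(g))
g=s[(s[:,2]>.087)&(s[:,2]<.0925)&(np.hypot(s[:,0]-.484,s[:,1]+.019)<.027)]
c,r=cv2.minEnclosingCircle(g[:,:2].astype(np.float32)*1000);print('floor',c,r)
R=Ro.from_quat(o['orientation']); T=R.inv().apply(P-o['tcp_pos'])
m=(np.abs(T[:,0])<.0225)&(np.abs(T[:,1])<.03)&(T[:,2]>-.03)&(T[:,2]<.05)
t=T[m]; print('cup z range',np.percentile(t[:,2],[0,1,5,50,95,100]))
h=t[t[:,2]<t[:,2].min()+.003]; c,r=cv2.minEnclosingCircle(h[:,:2].astype(np.float32)*1000);print('cup rim in tool',len(h),c,r)
u,v,r=150,235,62
cv2.imwrite('pics/w2c.png',cv2.resize(im[v-r-8:v+r-8,u-r:u+r],None,fx=4.8,fy=4.8,interpolation=cv2.INTER_CUBIC))
E
```

```text
(array([   0,  619, 1879,  116,  119, 1069, 2979,  692,  112,  102,   97,
        105,  117,   17,  108, 2635,  332,  312,  416,  847,  974,  141,
          0,    0]), array([0.044, 0.047, 0.05 , 0.053, 0.056, 0.059, 0.062, 0.065, 0.068,
       0.071, 0.074, 0.077, 0.08 , 0.083, 0.086, 0.089, 0.092, 0.095,
       0.098, 0.101, 0.104, 0.107, 0.11 , 0.113, 0.116]))
foot mec (482.00433349609375, -14.79124641418457) 49.94317626953125
0.098 617 (481.9146423339844, -14.858253479003906) 31.27092170715332 [ 0.48041906 -0.01219982  0.02747242]
0.102 1002 (482.238525390625, -14.509978294372559) 30.92975616455078 [ 0.48094824 -0.01332435  0.02742075]
0.105 759 (482.5383605957031, -14.478006362915039) 29.88081169128418 [ 0.48188284 -0.01470044  0.02618625]
floor (483.6843566894531, -18.858156204223633) 25.551193237304688
cup z range [-0.02999907 -0.02640366 -0.01295465 -0.00271145  0.0078347   0.01963603]
cup rim in tool 87 (-21.538972854614258, 0.7212071418762207) 11.230737686157227
```

View pics/w2c.png

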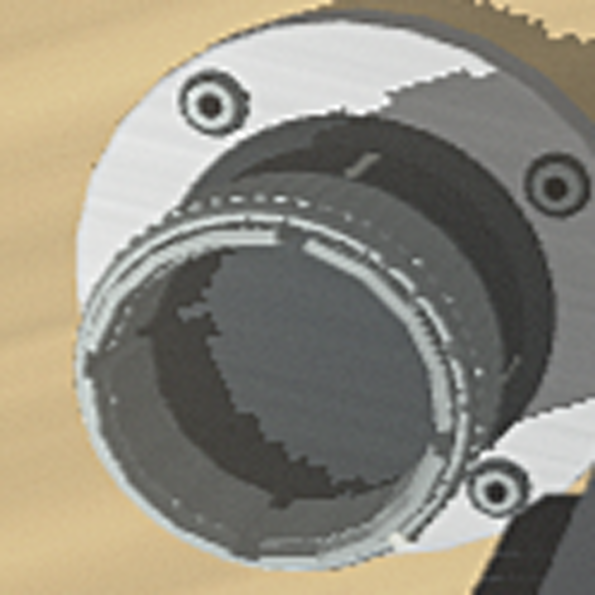

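```bash
python3 - <<'E'
from h import *
D=np.load('pics/w2_d.npy',allow_pickle=True).item(); p,o,d,im=D['p'],D['o'],D['d'],D['im']
C=cloud(p,d); P=C.reshape(-1,3)
R=Ro.from_quat(o['orientation']); T=R.inv().apply(P-o['tcp_pos']).reshape(C.shape)
for u in(270,283,296):
    for v in range(200,336,3): print(u,v,T[v,u].round(4)*1000,end=' | ') if v<225 or v>312 else None
    print()
u,v=283,268
cv2.imwrite('pics/w2d.png',cv2.resize(im[200:340,213:353],None,fx=4.2,fy=4.2,interpolation=cv2.INTER_CUBIC))
E
```

```text
270 200 [-10.1   9.4 148.7] | 270 203 [-10.1  12.1 148.9] | 270 206 [-10.2  15.  149.4] | 270 209 [ -5.1 -23.1  18.1] | 270 212 [ -4.9 -23.1  13.3] | 270 215 [ -4.8 -23.1   8.8] | 270 218 [ -4.6 -23.5   3.7] | 270 221 [ -4.5 -23.    1. ] | 270 224 [ -4.4 -23.1  -3. ] | 270 314 [-4.8 19.5 -4.2] | 270 317 [-4.7 19.9 -5.9] | 270 320 [-4.6 19.5 -8.7] | 270 323 [ -4.6  19.8 -10.4] | 270 326 [ -4.5  20.  -12.3] | 270 329 [-10.7 124.8 130.5] | 270 332 [-10.6 126.2 128. ] | 270 335 [-10.5 126.2 123.8] | 
283 200 [  1.    9.2 147.9] | 283 203 [  1.   11.9 148.3] | 283 206 [  1.   14.5 148. ] | 283 209 [  1.1 -24.2  14.6] | 283 212 [  1.1 -24.2  10.1] | 283 215 [  1.1 -24.2   5.7] | 283 218 [  1.1 -24.    2. ] | 283 221 [  1.1 -23.9  -1.6] | 283 224 [  1.1 -23.8  -5.2] | 283 314 [ 1.1 20.2 -3.1] | 283 317 [ 1.1 20.2 -5.4] | 283 320 [ 1.1 19.7 -8.4] | 283 323 [ 1.1 20.7 -9.2] | 283 326 [  1.1  20.2 -12. ] | 283 329 [  1.1  20.9 -13.1] | 283 332 [  1.  125.7 127.4] | 283 335 [  1.  127.  124.9] | 
296 200 [ 12.1   8.9 147. ] | 296 203 [ 12.2  12.  148.5] | 296 206 [ 12.2  14.3 147.3] | 296 209 [  7.2 -23.3  17.5] | 296 212 [  7.1 -23.5  12.3] | 296 215 [  7.  -22.9   9.6] | 296 218 [  6.8 -23.2   4.4] | 296 221 [  6.7 -23.    1. ] | 296 224 [  6.5 -23.1  -3. ] | 296 314 [ 6.9 19.4 -4.3] | 296 317 [ 6.8 19.4 -6.6] | 296 320 [ 6.8 19.8 -8.3] | 296 323 [  6.7  19.6 -10.7] | 296 326 [  6.7  20.2 -12. ] | 296 329 [ 12.8 126.2 132.3] | 296 332 [ 12.7 126.8 128.8] | 296 335 [ 12.6 127.6 125.6] |
```

View pics/w2d.png

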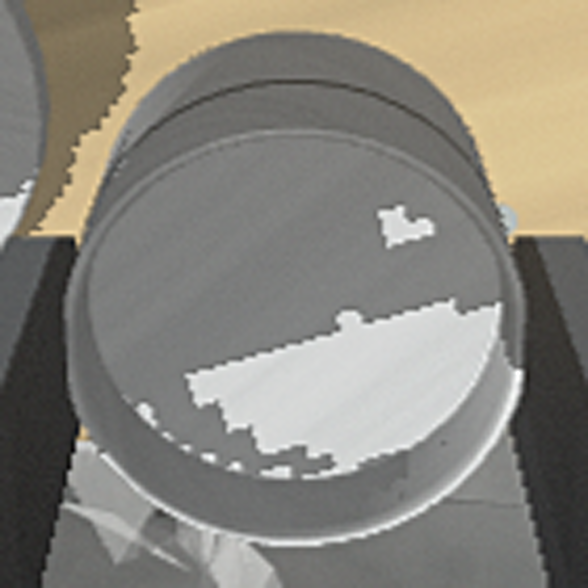

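Call:
{"fn": "apply_moves", "kwargs": {
  "targets": [
    [[-2.5, 0.75, 0, 0, 0, 0, 0.4], [-3, 0.9, 0, 0, 0, 0, 0.4], [-3, 0.9, 0.5, 0, 0, 0, 0.4], [-1.55, 0.5, 1.5, 0, 0, 0, 0.4], [0, 0, 2, 0, 0, 0, 0.4]]
  ]
}}

```text
clock: 4.25
tcp_pos: [0.4848, -0.0178, 0.1593]
orientation: [0.798, 0.603, 0.001, 0.002]
force: [0.3, 0.9, -1.6]
grip_width: 0.0445
```

Call:
{"fn": "apply_moves", "kwargs": {
  "targets": [
    [[0, 0, 1.5, 0, 0, 0, 0.4], [0, 0, 0.8, 0, 0, 0, 0.4], [0, 0, 0, 0, 0, 0, 0.4], [0, 0, 0, 0, 0, 0, 0.4]]
  ]
}}

```text
clock: 4.58
tcp_pos: [0.4832, -0.0149, 0.135]
orientation: [0.797, 0.604, -0.0, -0.0]
force: [-1.0, 0.4, -0.3]
grip_width: 0.0448
```

```bash
python3 snap.py w3; python3 - <<'E'
from h import *
from station import viewer
a,da=viewer.camera("scene"); b,db=viewer.camera("side")
np.save('pics/s3.npy',dict(a=a,da=da,b=b,db=db),allow_pickle=True)
cr=lambda im,u,v,r,s:cv2.resize(im[v-r:v+r,u-r:u+r],None,fx=s,fy=s,interpolation=cv2.INTER_CUBIC)
cv2.imwrite('pics/s3.png',np.hstack([cr(a,247,233,32,6.2),cr(b,327,215,32,6.2)]))
w=cv2.imread('pics/w3.png'); cv2.imwrite('pics/w3c.png',cv2.resize(w[130:350,150:420],None,fx=2.6,fy=2.6))
E
```

```text
clk 4.58 tcp [ 0.4832 -0.0149  0.135 ] q [-0.148 -0.021  1.674  0.     1.489 -1.446] F [-1.   0.4 -0.3] w 0.0448
toolx [0.27  0.963 0.   ] toolz [-0.001  0.    -1.   ] shift cm [-0.37  0.19 -6.5 ] n 1.6
```

View pics/w3c.png

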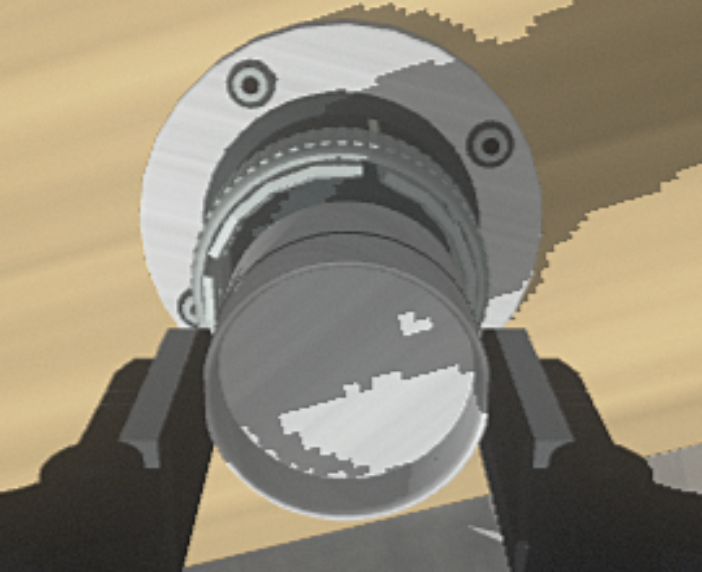

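View pics/s3.png

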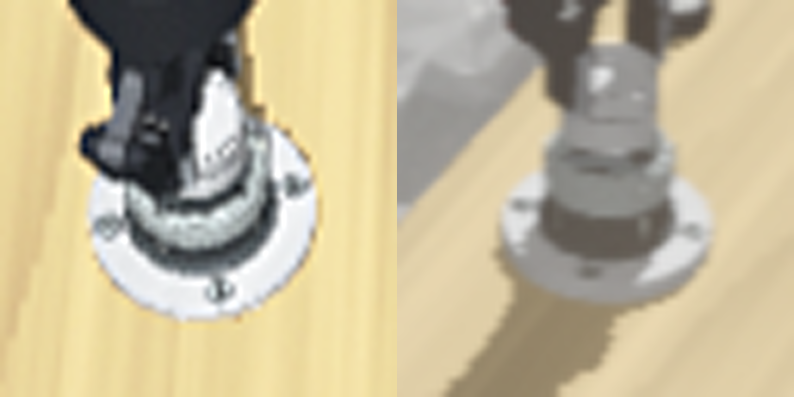

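```bash
cat > fit3.py <<'E'
import sys
from h import *
from station import sensors
D=np.load(f'pics/{sys.argv[1]}_d.npy',allow_pickle=True).item(); p,o,d,im=D['p'],D['o'],D['d'],D['im']
C=cloud(p,d); P=C.reshape(-1,3)
R=Ro.from_quat(o['orientation']); T=R.inv().apply(P-o['tcp_pos']); 
zt=o['tcp_pos'][2]
f=T[(np.abs(zt-T[:,2]-.062)<.0025)&(np.hypot(P[:,0]-.482,P[:,1]+.0147)<.06)]
c,r=cv2.minEnclosingCircle(f[:,:2].astype(np.float32)*1000);print('foot in tool',c,r)
hull=cv2.convexHull(f[:,:2].astype(np.float32)*1000)[:,0]/1000; print('hull fit',fitc(hull,.05)*1000, fitc(hull)*1000)
G=T.reshape(C.shape)
# cup near outer surface
m=(T[:,1]<-.012)&(np.abs(T[:,0])<.019)&(T[:,2]>-.010)&(T[:,2]<.017)&(T[:,1]>-.03)
g=T[m]; print('cup outer',len(g),fitc(g,.023)*1000)
print('tcp',[sensors.get_obs()['tcp_pos'].round(4) for _ in range(1)],o['tcp_pos'])
E
python3 fit3.py w3; python3 fit3.py w2
```

```text
foot in tool (-0.6621005535125732, -0.9553191661834717) 49.88788986206055
hull fit [-0.54349048 -0.65656058 50.00000075] [-0.50299114 -1.23918158 49.42062522]
cup outer 2408 [ 0.76330306 -0.28217682 23.        ]
tcp [array([ 0.4841, -0.0153,  0.1367])] [ 0.48315509 -0.01486819  0.13501243]
foot in tool (-99.36111450195312, 29.44353675842285) 49.94318771362305
hull fit [-99.59816857  29.60219456  50.00000075] [-99.43509311  29.35446694  49.64294155]
cup outer 2434 [ -0.1761257  -40.07323581  23.        ]
tcp [array([ 0.4841, -0.0153,  0.1367])] [0.4807868  0.08874251 0.19860459]
```

Call:
{"fn": "apply_moves", "kwargs": {
  "targets": [
    [[-0.14, 0, 0, 0, 0, 0, 0.4], [0, 0, 0.7, 0, 0, 0, 0.4], [0, 0, 0.4, 0, 0, 0, 0.4], [0, 0, 0, 0, 0, 0, 0.4], [0, 0, 0, 0, 0, 0, 0.4]]
  ]
}}

```text
clock: 5.15
tcp_pos: [0.4822, -0.017, 0.1237]
orientation: [0.797, 0.604, -0.0, -0.001]
force: [-0.1, -0.6, -0.7]
grip_width: 0.0448
```

```bash
python3 snap.py w4; python3 fit3.py w4; python3 - <<'E'
from h import *
from station import viewer
a,da=viewer.camera("scene"); b,db=viewer.camera("side")
cr=lambda im,u,v,r,s:cv2.resize(im[v-r:v+r,u-r:u+r],None,fx=s,fy=s,interpolation=cv2.INTER_CUBIC)
w=cv2.imread('pics/w4.png'); cv2.imwrite('pics/w4c.png',np.hstack([cv2.resize(w[130:310,190:370],None,fx=2.2,fy=2.2),cr(b,327,215,30,6.6)]))
E
```

```text
clk 5.15 tcp [ 0.4822 -0.017   0.1237] q [-0.153 -0.015  1.692  0.     1.466 -1.449] F [-0.1 -0.6 -0.7] w 0.0448
toolx [ 0.271  0.962 -0.   ] toolz [-0.001  0.    -1.   ] shift cm [-0.15  0.21 -7.63] n 1.9
foot in tool (1.7665555477142334, -0.9211939573287964) 49.77819061279297
hull fit [ 1.80481636 -0.27832064 50.00000075] [ 1.82555979 -0.83966569 49.47399278]
cup outer 2549 [ 0.75052194 -0.43648214 23.        ]
tcp [array([ 0.4825, -0.017 ,  0.124 ])] [ 0.48224444 -0.01696761  0.12365651]
```

View pics/w4c.png

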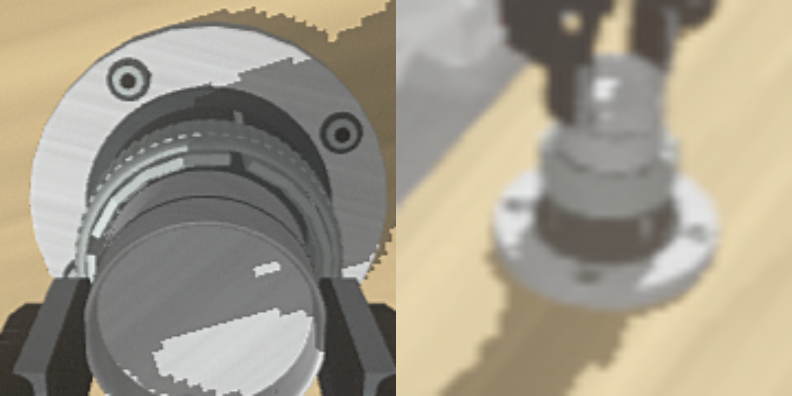

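Call:
{"fn": "apply_moves", "kwargs": {
  "targets": [
    [[0.1, 0, 0, 0, 0, 0, 0.4], [0, 0, 0, 0, 0, 0, 0.4], [0, 0, 0.2, 0, 0, 0, 0.4], [0, 0, 0, 0, 0, 0, 0.4], [0, 0, 0, 0, 0, 0, 0.4]]
  ]
}}

```text
clock: 5.72
tcp_pos: [0.4828, -0.016, 0.1221]
orientation: [0.797, 0.604, -0.0, -0.0]
force: [-0.2, -0.2, -0.6]
grip_width: 0.0451
```

```bash
python3 snap.py w5; python3 fit3.py w5; python3 - <<'E'
from h import *
w=cv2.imread('pics/w5.png'); cv2.imwrite('pics/w5c.png',cv2.resize(w[130:310,180:380],None,fx=3.3,fy=3.3))
E
```

```text
clk 5.72 tcp [ 0.4828 -0.016   0.1221] q [-0.151 -0.013  1.693  0.     1.462 -1.447] F [-0.2 -0.2 -0.6] w 0.0451
toolx [0.271 0.962 0.   ] toolz [-0.  0. -1.] shift cm [-0.26  0.19 -7.79] n 1.9
foot in tool (0.7597912549972534, -1.128818154335022) 49.887813568115234
hull fit [ 0.81914284 -0.63328912 50.00000075] [ 0.76598424 -0.95603372 49.69760756]
cup outer 2784 [ 0.71605588 -0.62369373 23.        ]
tcp [array([ 0.4829, -0.016 ,  0.1222])] [ 0.48283382 -0.01600175  0.12209474]
```

View pics/w5c.png

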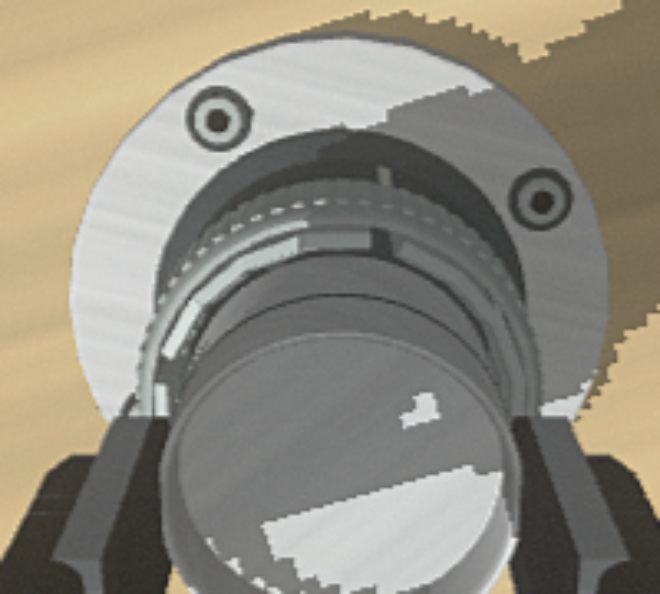

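Call:
{"fn": "apply_moves", "kwargs": {
  "targets": [
    [[0, 0, 0.3, 0, 0, 0, 0.4], [0, 0, 0.3, 0, 0, 0, 0.4], [0, 0, 0.2, 0, 0, 0, 0.4], [0, 0, 0, 0, 0, 0, 0.4]]
  ]
}}

```text
clock: 6.1
tcp_pos: [0.4825, -0.016, 0.1134]
orientation: [0.797, 0.604, -0.001, -0.001]
force: [0.4, -0.4, -1.1]
grip_width: 0.0448
```

Call:
{"fn": "apply_moves", "kwargs": {
  "targets": [
    [[0, 0, 0.2, 0, 0, 0, 0.4], [0, 0, 0.2, 0, 0, 0, 0.4], [0, 0, 0.1, 0, 0, 0, 0.4], [0, 0, 0, 0, 0, 0, 0.4]]
  ]
}}

```text
clock: 6.43
tcp_pos: [0.483, -0.016, 0.1099]
orientation: [0.797, 0.604, 0.0, 0.0]
force: [-1.6, 0.2, 2.7]
grip_width: 0.0446
```

Call:
{"fn": "apply_moves", "kwargs": {
  "targets": [
    [[0, 0, 0.1, 0, 0, 0, 0.4], [0, 0, 0, 0, 0, 0, 0.4], [0, 0, 0, 0, 0, 0, 0.4]]
  ]
}}

```text
clock: 6.68
tcp_pos: [0.4831, -0.016, 0.1099]
orientation: [0.797, 0.604, 0.0, 0.0]
force: [-3.8, 0.3, 7.8]
grip_width: 0.0447
```

Call:
{"fn": "apply_moves", "kwargs": {
  "targets": [
    [[0, 0, -0.1, 0, 0, 0, 0.6], [0, 0, 0, 0, 0, 0, 0.8], [0, 0, 0, 0, 0, 0, 1], [0, 0, 0, 0, 0, 0, 1], [0, 0, 0, 0, 0, 0, 1]]
  ]
}}

```text
clock: 7.1
tcp_pos: [0.4829, -0.016, 0.1089]
orientation: [0.797, 0.604, -0.0, -0.0]
force: [0.4, 0.6, 0.2]
grip_width: 0.0853
```

Call:
{"fn": "apply_moves", "kwargs": {
  "targets": [
    [[0, 0, -2, 0, 0, 0, 1], [0, 0, -3, 0, 0, 0, 1], [0, 0, -3, 0, 0, 0, 1], [-1.5, 0, -1.5, 0, 0, 0, 1], [-3, 0, 0, 0, 0, 0, 1]]
  ]
}}

```text
clock: 7.52
tcp_pos: [0.4735, -0.0583, 0.2093]
orientation: [0.796, 0.605, 0.004, 0.003]
force: [0.3, -0.5, -0.2]
grip_width: 0.0855
```

Call:
{"fn": "apply_moves", "kwargs": {
  "targets": [
    [[-3, 0, 0, 0, 0, 0, 1], [-2, 0, 0, 0, 0, 0, 1], [0, 0, 0, 0, 0, 0, 1], [0, 0, 0, 0, 0, 0, 1]]
  ]
}}

```text
clock: 7.85
tcp_pos: [0.457, -0.1081, 0.2041]
orientation: [0.798, 0.603, 0.0, -0.0]
force: [-0.0, 0.1, 0.1]
grip_width: 0.085
```

```bash
python3 snap.py w6; python3 - <<'E'
from h import *
D=np.load('pics/w6_d.npy',allow_pickle=True).item(); p,o,d,im=D['p'],D['o'],D['d'],D['im']
C=cloud(p,d); P=C.reshape(-1,3)
s=P[np.hypot(P[:,0]-.482,P[:,1]+.0147)<.03]
print(np.histogram(s[:,2],bins=np.arange(.085,.135,.003)))
s=P[np.hypot(P[:,0]-.535,P[:,1]+.198)<.035]
print(np.histogram(s[:,2],bins=np.arange(.045,.08,.003)))
k=s[(s[:,2]>.0625)&(s[:,2]<.068)]; print(fitc(cv2.convexHull(k[:,:2].astype(np.float32)*1000)[:,0]/1000,.02), cv2.minEnclosingCircle(k[:,:2].astype(np.float32)*1000))
E
```

```text
clk 7.85 tcp [ 0.457  -0.1081  0.2041] q [-3.540e-01 -8.600e-02  1.598e+00  1.000e-03  1.630e+00 -1.647e+00] F [-0.   0.1  0.1] w 0.085
toolx [0.274 0.962 0.001] toolz [-0.     0.001 -1.   ] shift cm [9.31 0.16 0.41] n 2.3
(array([   3,   39,   23,   29,   81,  303,  698,  384, 1009, 1955,  273,
        329,  465,    0,    0,    0]), array([0.085, 0.088, 0.091, 0.094, 0.097, 0.1  , 0.103, 0.106, 0.109,
       0.112, 0.115, 0.118, 0.121, 0.124, 0.127, 0.13 , 0.133]))
(array([   1, 1893,  432,   68,  152,  178,  976,   85,    0,    0,    0]), array([0.045, 0.048, 0.051, 0.054, 0.057, 0.06 , 0.063, 0.066, 0.069,
       0.072, 0.075, 0.078]))
[ 0.53246285 -0.20183193  0.02      ] ((532.91015625, -199.30807495117188), 18.104419708251953)
```

View pics/w6.png

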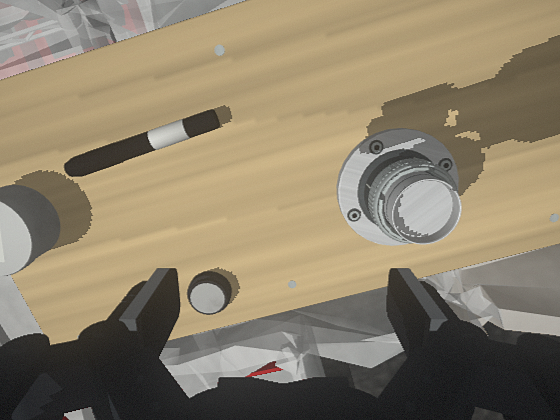

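The picture shows the cup seated in the holder at (420,210), with its rim at 122 mm, and the capsule at (210,290). Next I move over the capsule.

Call:
{"fn": "apply_moves", "kwargs": {
  "targets": [
    [[-2, 2.9, 0, 0, 0, 0, 1], [-2, 2.9, 0, 0, 0, 0, 1], [-1.5, 2.2, 0.8, 0, 0, 0, 1], [-1.27, 1.83, 1.3, 0, 0, 0, 1], [0, 0, 1.2, 0, 0, 0, 1]]
  ]
}}

```text
clock: 8.32
tcp_pos: [0.5359, -0.2011, 0.1701]
orientation: [0.797, 0.603, 0.0, 0.001]
force: [0.3, 0.5, 0.4]
grip_width: 0.0856
```

Call:
{"fn": "apply_moves", "kwargs": {
  "targets": [
    [[0, 0, 0, 0, 0, 0, 0.6], [0, 0, 0, 0, 0, 0, 0.5], [0, 0, 0, 0, 0, 0, 0.48], [0, 0, 0, 0, 0, 0, 0.48]]
  ]
}}

```text
clock: 8.65
tcp_pos: [0.5337, -0.1984, 0.1727]
orientation: [0.797, 0.604, 0.001, 0.001]
force: [-0.3, 0.6, -0.4]
grip_width: 0.0414
```

```bash
python3 snap.py w7; cat > fit7.py <<'E'
import sys
from h import *
D=np.load(f'pics/{sys.argv[1]}_d.npy',allow_pickle=True).item(); p,o,d,im=D['p'],D['o'],D['d'],D['im']
C=cloud(p,d); P=C.reshape(-1,3)
R=Ro.from_quat(o['orientation']); T=R.inv().apply(P-o['tcp_pos'])
b=np.hypot(P[:,0]-.533,P[:,1]+.200)<.035
s=P[b]; print(np.histogram(s[:,2],bins=np.arange(.045,.08,.003)))
k=T[b&(P[:,2]>.060)&(P[:,2]<.069)]*1000; h=cv2.convexHull(k[:,:2].astype(np.float32))[:,0]
print('cap in tool mm',len(k),fitc(h,20),fitc(h),cv2.minEnclosingCircle(h))
m=(np.abs(T[:,1])<.012)&(np.abs(T[:,0])<.07)&(T[:,2]<0.02)&(T[:,2]>-.08)
for s in(-1,1):
    q=T[m&(np.sign(T[:,0])==s)]; tip=q[q[:,2].max()-q[:,2]<.01]; print('tip',s,q[:,2].max()*1000,np.abs(tip[:,0]).min()*1000*s)
E
python3 fit7.py w7
```

```text
clk 8.65 tcp [ 0.5337 -0.1984  0.1727] q [-0.456  0.147  1.421  0.     1.572 -1.753] F [-0.3  0.6 -0.4] w 0.0414
toolx [ 0.27   0.963 -0.   ] toolz [ 0.002 -0.001 -1.   ] shift cm [15.93 -9.62 -2.75] n 4.7
(array([   2, 3287,  681,   38,  236,  225, 1492,  199,    0,    0,    0]), array([0.045, 0.048, 0.051, 0.054, 0.057, 0.06 , 0.063, 0.066, 0.069,
       0.072, 0.075, 0.078]))
cap in tool mm 1916 [-1.04660978 -0.736397   20.        ] [-1.38631581 -0.76281384 19.63268421] ((-1.4565578699111938, -0.7245562672615051), 19.85296630859375)
tip -1 -1.3712831513738357 -19.495911045194628
tip 1 -1.365431045528196 21.36693932675741
```

View pics/w7.png

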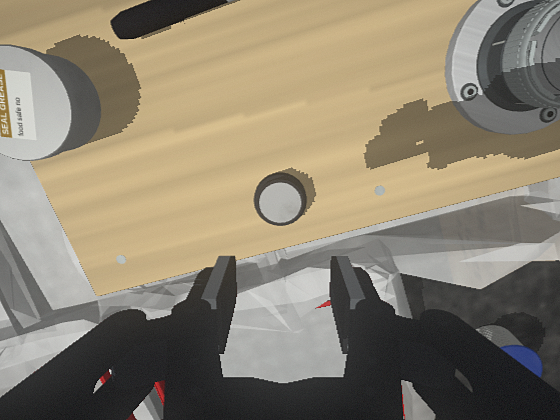

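Call:
{"fn": "apply_moves", "kwargs": {
  "targets": [
    [[-0.21, -0.07, 1.4, 0, 0, 0, 1], [0, 0, 2.5, 0, 0, 0, 1], [0, 0, 3, 0, 0, 0, 1], [0, 0, 2.5, 0, 0, 0, 1], [0, 0, 1.5, 0, 0, 0, 1]]
  ]
}}

```text
clock: 9.12
tcp_pos: [0.5308, -0.2, 0.0602]
orientation: [0.797, 0.604, -0.001, -0.001]
force: [-0.8, 0.7, 0.1]
grip_width: 0.0854
```

Call:
{"fn": "apply_moves", "kwargs": {
  "targets": [
    [[0, 0, 0.5, 0, 0, 0, 1], [0, 0, 0, 0, 0, 0, 1], [0, 0, 0, 0, 0, 0, 1], [0, 0, 0, 0, 0, 0, 1]]
  ]
}}

```text
clock: 9.45
tcp_pos: [0.5335, -0.2017, 0.0596]
orientation: [0.797, 0.604, 0.001, 0.002]
force: [0.8, 1.2, 0.2]
grip_width: 0.0855
```

Call:
{"fn": "apply_moves", "kwargs": {
  "targets": [
    [[0, 0, 0.1, 0, 0, 0, 1], [0, 0, 0, 0, 0, 0, 1], [0, 0, 0, 0, 0, 0, 1], [0, 0, 0, 0, 0, 0, 1]]
  ]
}}

```text
clock: 9.78
tcp_pos: [0.5324, -0.2013, 0.0568]
orientation: [0.797, 0.604, 0.0, 0.0]
force: [-0.5, 0.4, 0.2]
grip_width: 0.0853
```

```bash
python3 snap.py w8; python3 - <<'E'
from h import *
D=np.load('pics/w8_d.npy',allow_pickle=True).item(); p,o,d,im=D['p'],D['o'],D['d'],D['im']
cv2.imwrite('pics/w8c.png',cv2.resize(im[180:420,140:440],None,fx=2,fy=2))
E
```

```text
clk 9.78 tcp [ 0.5324 -0.2013  0.0568] q [-0.461  0.227  1.567  0.     1.347 -1.757] F [-0.5  0.4  0.2] w 0.0853
toolx [ 0.271  0.962 -0.   ] toolz [ 0.001 -0.    -1.   ] shift cm [ 16.23  -9.6  -14.33] n 5.9
```

View pics/w8c.png

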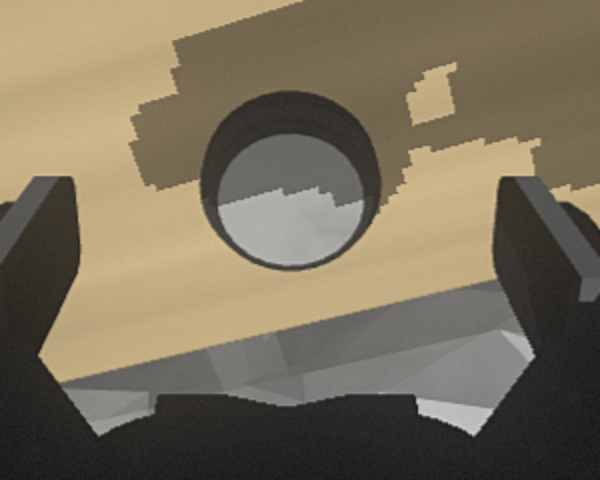

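Call:
{"fn": "apply_moves", "kwargs": {
  "targets": [
    [[0.07, 0, -0.1, 0, 0, 0, 1], [0, 0, 0, 0, 0, 0, 0.3], [0, 0, 0, 0, 0, 0, 0.3], [0, 0, 0, 0, 0, 0, 0.3], [0, 0, 0, 0, 0, 0, 0.3]]
  ],
  "squeeze": 25
}}

```text
clock: 10.25
tcp_pos: [0.5324, -0.2005, 0.0573]
orientation: [0.797, 0.604, 0.0, -0.0]
force: [0.5, 0.8, 14.6]
grip_width: 0.0391
```

Call:
{"fn": "apply_moves", "kwargs": {
  "targets": [
    [[0, 0, 0, 0, 0, 0, 0.3], [0, 0, 0, 0, 0, 0, 0.3], [0, 0, -0.5, 0, 0, 0, 0.3], [0, 0, 0, 0, 0, 0, 0.3]]
  ]
}}

```text
clock: 10.58
tcp_pos: [0.5327, -0.2006, 0.0631]
orientation: [0.797, 0.604, 0.0, 0.0]
force: [0.5, 1.0, -0.2]
grip_width: 0.0381
```

```bash
python3 snap.py w9; python3 - <<'E'
from h import *
D=np.load('pics/w9_d.npy',allow_pickle=True).item(); p,o,d,im=D['p'],D['o'],D['d'],D['im']
cv2.imwrite('pics/w9c.png',cv2.resize(im[180:420,140:440],None,fx=2,fy=2))
E
```

```text
clk 10.58 tcp [ 0.5327 -0.2006  0.0631] q [-0.46   0.221  1.56   0.     1.359 -1.756] F [ 0.5  1.  -0.2] w 0.0381
toolx [ 0.271  0.962 -0.   ] toolz [ 0.001 -0.    -1.   ] shift cm [ 16.16  -9.6  -13.7 ] n 5.8
```

View pics/w9c.png

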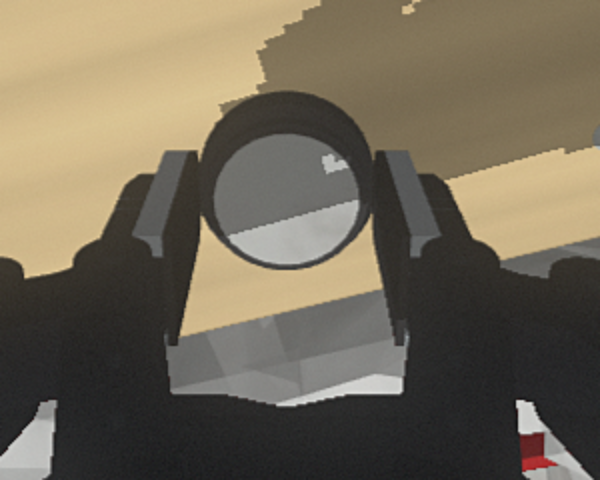

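Call:
{"fn": "apply_moves", "kwargs": {
  "targets": [
    [[0, 0, -2, 0, 0, 0, 0.3], [0, 0, -3.5, 0, 0, 0, 0.3], [0, 0, -3.5, 0, 0, 0, 0.3], [1, -0.6, -2.5, 0, 0, 0, 0.3], [2.5, -1.5, -0.5, 0, 0, 0, 0.3]]
  ]
}}

```text
clock: 11.05
tcp_pos: [0.5246, -0.1644, 0.1886]
orientation: [0.798, 0.602, 0.002, 0.006]
force: [0.0, 0.5, 0.4]
grip_width: 0.038
```

Call:
{"fn": "apply_moves", "kwargs": {
  "targets": [
    [[3, -1.8, 0, 0, 0, 0, 0.3], [2, -1.2, 0, 0, 0, 0, 0.3], [0, 0, 0, 0, 0, 0, 0.3], [0, 0, 0, 0, 0, 0, 0.3], [0, 0, 0, 0, 0, 0, 0.3]]
  ]
}}

```text
clock: 11.47
tcp_pos: [0.5065, -0.1052, 0.1823]
orientation: [0.797, 0.604, -0.0, 0.0]
force: [0.6, 0.1, -0.5]
grip_width: 0.0378
```

```bash
python3 snap.py w10; cat > fit10.py <<'E'
import sys
from h import *
D=np.load(f'pics/{sys.argv[1]}_d.npy',allow_pickle=True).item(); p,o,d,im=D['p'],D['o'],D['d'],D['im']
C=cloud(p,d); P=C.reshape(-1,3)
R=Ro.from_quat(o['orientation']); T=R.inv().apply(P-o['tcp_pos'])*1000
zt=o['tcp_pos'][2]
b=(np.hypot(P[:,0]-.482,P[:,1]+.0155)<.028)&(np.abs(P[:,2]-.122)<.002)
k=T[b]; print(len(k)); 
if len(k)>10:
    h=cv2.convexHull(k[:,:2].astype(np.float32))[:,0]; print('cup rim in tool',fitc(h,23),cv2.minEnclosingCircle(h))
b=(np.hypot(P[:,0]-.482,P[:,1]+.0155)<.06)&(np.abs(P[:,2]-.062)<.0025)
k=T[b]
if len(k)>100:
    h=cv2.convexHull(k[:,:2].astype(np.float32))[:,0]; print('foot in tool',fitc(h,50),cv2.minEnclosingCircle(h))
m=(np.hypot(T[:,0],T[:,1])<25)&(np.abs(T[:,0])<17)&(T[:,2]>-14)&(T[:,2]<15)
k=T[m]; print('cap z pct',np.percentile(k[:,2],[1,5,25,50,75,95,99]))
t=k[k[:,2]<np.percentile(k[:,2],50)+1.5]
side=k[(k[:,1]<-10)&(k[:,2]>-4)]; print('cap side fit',len(side),fitc(side,20))
top=k[np.abs(k[:,2]-np.percentile(k[:,2],25))<1.5]; print('top',np.median(top[:,2]),top[:,:2].min(0),top[:,:2].max(0))
E
python3 fit10.py w10
```

```text
clk 11.47 tcp [ 0.5065 -0.1052  0.1823] q [-3.140e-01  2.900e-02  1.529e+00 -1.000e-03  1.583e+00 -1.610e+00] F [ 0.6  0.1 -0.5] w 0.0378
toolx [ 0.271  0.963 -0.001] toolz [ 0.    -0.001 -1.   ] shift cm [ 7.69 -4.5  -1.78] n 2.3
820
cup rim in tool [ 80.21812947 -47.70837006  23.        ] ((80.14344024658203, -47.4581413269043), 23.411088943481445)
foot in tool [ 80.34164104 -47.80222836  50.        ] ((80.07888793945312, -47.923648834228516), 49.93705368041992)
cap z pct [-8.95881332 -8.54571312 -7.91265424 -7.36351399 -6.3943548   0.60327672
  5.07577775]
cap side fit 1012 [  0.61298404 -35.40103546  20.        ]
top -7.638023155363982 [-16.49050629 -17.1477612 ] [16.96790023 17.98825489]
```

View pics/w10.png

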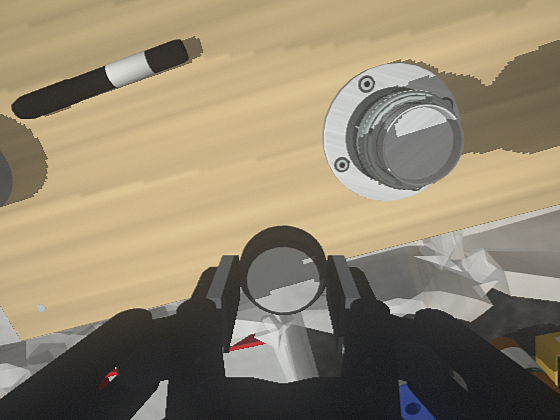

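```bash
cat > capfit.py <<'E'
import sys
from h import *
from scipy.optimize import least_squares
D=np.load(f'pics/{sys.argv[1]}_d.npy',allow_pickle=True).item(); p,o,d,im=D['p'],D['o'],D['d'],D['im']
C=cloud(p,d)
R=Ro.from_quat(o['orientation']); T=(R.inv().apply(C.reshape(-1,3)-o['tcp_pos'])*1000)
side=T[(T[:,1]<-8)&(T[:,1]>-25)&(np.abs(T[:,0])<18)&(T[:,2]>-5)&(T[:,2]<6)]
r=least_squares(lambda v:np.hypot(side[:,0]-v[0],side[:,1]-v[1])-20,[0,0],loss='soft_l1',f_scale=.5).x
print('cap centre by side (tool mm)',len(side),r)
top=T[(np.abs(T[:,2]+7.6)<1.6)&(np.hypot(T[:,0],T[:,1])<22)&(np.abs(T[:,0])<17)]
print('top y range at |x|<3',np.percentile(top[np.abs(top[:,0]-.8)<3][:,1],[0,1,99,100]))
E
python3 capfit.py w10
```

```text
cap centre by side (tool mm) 1151 [0.80273616 1.44795673]
top y range at |x|<3 [-17.19541747 -16.72886036  17.55459057  17.98825489]
```

Call:
{"fn": "apply_moves", "kwargs": {
  "targets": [
    [[2, -1.2, 0, 0, 0, 0, 0.3], [3, -1.8, 0, 0, 0, 0, 0.3], [2, -1.24, 0.5, 0, 0, 0, 0.3], [0.93, -0.6, 1, 0, 0, 0, 0.3], [0, 0, 1.5, 0, 0, 0, 0.3]]
  ]
}}

```text
clock: 11.93
tcp_pos: [0.482, -0.0145, 0.153]
orientation: [0.797, 0.604, 0.001, 0.001]
force: [0.1, -0.2, -1.2]
grip_width: 0.038
```

Call:
{"fn": "apply_moves", "kwargs": {
  "targets": [
    [[0, 0, 1, 0, 0, 0, 0.3], [0, 0, 0.4, 0, 0, 0, 0.3], [0, 0, 0, 0, 0, 0, 0.3], [0, 0, 0, 0, 0, 0, 0.3], [0, 0, 0, 0, 0, 0, 0.3]]
  ]
}}

```text
clock: 12.35
tcp_pos: [0.4819, -0.0161, 0.1389]
orientation: [0.798, 0.603, 0.0, 0.0]
force: [-0.2, -0.9, -0.6]
grip_width: 0.0386
```

```bash
python3 snap.py w11;python3 fit10.py w11; python3 capfit.py w11; python3 - <<'E'
from h import *
im=cv2.imread('pics/w11.png')
cv2.imwrite('pics/w11c.png',cv2.resize(im[140:340,160:410],None,fx=3,fy=3))
E
```

```text
clk 12.35 tcp [ 0.4819 -0.0161  0.1389] q [-0.151 -0.028  1.673 -0.     1.495 -1.446] F [-0.2 -0.9 -0.6] w 0.0386
toolx [0.272 0.962 0.   ] toolz [ 0.001 -0.    -1.   ] shift cm [-0.23  0.28 -6.11] n 1.5
473
cup rim in tool [ 1.2142861  -0.10517767 23.        ] ((1.0911972522735596, -1.2935982942581177), 22.61913299560547)
foot in tool [ 0.88499874  0.10402385 50.        ] ((0.8523006439208984, -0.3121681213378906), 49.858978271484375)
cap z pct [-8.97796024 -8.57277024 -7.92152007 -7.37635084 -6.39033604  0.58298802
  4.89862066]
cap side fit 1011 [  0.41036652 -35.42118256  20.        ]
top -7.6527840109060685 [-16.53668337 -17.1348295 ] [16.97550132 17.97520345]
cap centre by side (tool mm) 1149 [0.84035606 1.41275288]
top y range at |x|<3 [-17.1348295  -16.72315127  17.50527305  18.27998613]
```

View pics/w11c.png

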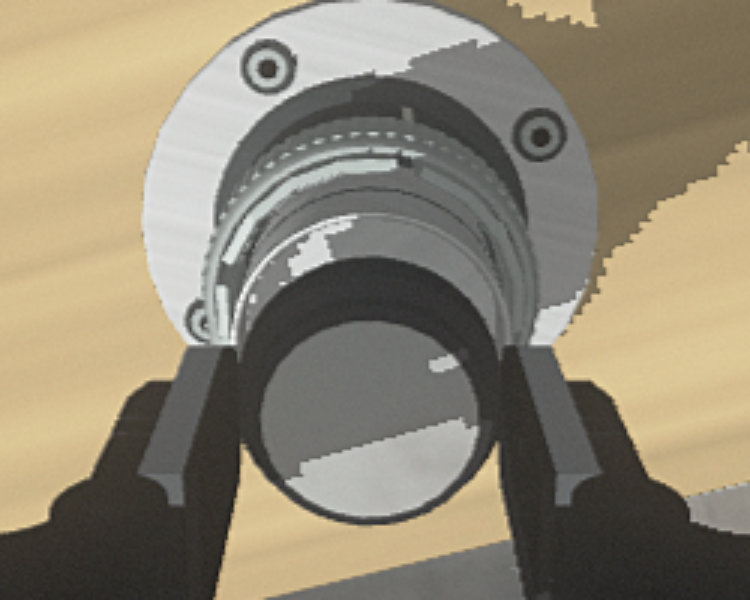

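Call:
{"fn": "apply_moves", "kwargs": {
  "targets": [
    [[0, -0.07, 0, 0, 0, 0, 0.3], [0, 0, 0.4, 0, 0, 0, 0.3], [0, 0, 0.4, 0, 0, 0, 0.3], [0, 0, 0.2, 0, 0, 0, 0.3], [0, 0, 0, 0, 0, 0, 0.3]]
  ]
}}

```text
clock: 12.82
tcp_pos: [0.48, -0.0151, 0.1273]
orientation: [0.797, 0.604, -0.001, -0.001]
force: [-1.1, 0.6, -0.6]
grip_width: 0.0385
```

Call:
{"fn": "apply_moves", "kwargs": {
  "targets": [
    [[0, 0, 0.3, 0, 0, 0, 0.3], [0, 0, 0.2, 0, 0, 0, 0.3], [0, 0, 0, 0, 0, 0, 0.3], [0, 0, 0, 0, 0, 0, 0.3]]
  ]
}}

```text
clock: 13.15
tcp_pos: [0.4805, -0.0151, 0.1231]
orientation: [0.797, 0.604, -0.0, -0.0]
force: [-0.1, 0.1, -0.7]
grip_width: 0.0382
```

Call:
{"fn": "apply_moves", "kwargs": {
  "targets": [
    [[0, 0, 0, 0, 0, 0, 0.55], [0, 0, 0, 0, 0, 0, 0.7], [0, 0, 0, 0, 0, 0, 1], [0, 0, 0, 0, 0, 0, 1], [0, 0, 0, 0, 0, 0, 1]]
  ]
}}

```text
clock: 13.57
tcp_pos: [0.4807, -0.0152, 0.1234]
orientation: [0.797, 0.604, 0.0, 0.0]
force: [0.4, -1.1, -0.8]
grip_width: 0.085
```

Call:
{"fn": "apply_moves", "kwargs": {
  "targets": [
    [[0, 0, -1.5, 0, 0, 0, 1], [0, 0, -2.5, 0, 0, 0, 1], [0, 0, -2, 0, 0, 0, 1], [0, 0, -1, 0, 0, 0, 1], [0, 0, 0, 0, 0, 0, 1]]
  ]
}}

```text
clock: 13.98
tcp_pos: [0.4822, -0.0154, 0.1964]
orientation: [0.797, 0.604, 0.002, 0.002]
force: [0.7, 0.2, -0.0]
grip_width: 0.0853
```

```bash
python3 snap.py w12; python3 - <<'E'
from h import *
D=np.load('pics/w12_d.npy',allow_pickle=True).item(); p,o,d,im=D['p'],D['o'],D['d'],D['im']
C=cloud(p,d); P=C.reshape(-1,3)
for r0,r1 in((0,.017),(.017,.0205),(.0205,.0235)):
    r=np.hypot(P[:,0]-.482,P[:,1]+.0155); s=P[(r<r1)&(r>=r0)&(P[:,2]>.08)&(P[:,2]<.14)]; print(r0,len(s),np.percentile(s[:,2],[1,5,25,50,75,95,99]).round(4))
r=np.hypot(P[:,0]-.482,P[:,1]+.0155)
s=P[(r<.022)&(P[:,2]>.1245)&(P[:,2]<.13)]; A=np.c_[s[:,:2]-s[:,:2].mean(0),np.ones(len(s))]; print('capsule plane slope,z',np.linalg.lstsq(A,s[:,2],rcond=None)[0], s.mean(0), s.min(0),s.max(0))
cv2.imwrite('pics/w12c.png',cv2.resize(im[80:330,130:430],None,fx=2.4,fy=2.4))
E
```

```text
clk 13.98 tcp [ 0.4822 -0.0154  0.1964] q [-0.15  -0.059  1.588  0.     1.607 -1.446] F [ 0.7  0.2 -0. ] w 0.0853
toolx [0.271 0.962 0.001] toolz [ 0.006 -0.001 -1.   ] shift cm [-0.3   0.27 -0.36] n 0.1
0 2078 [0.1255 0.126  0.1267 0.1272 0.1276 0.1282 0.1287]
0.017 761 [0.1123 0.1187 0.1217 0.1225 0.1249 0.127  0.1274]
0.0205 1422 [0.0907 0.098  0.1126 0.1189 0.1217 0.1227 0.1233]
capsule plane slope,z [ 0.0035453  -0.00220697  0.12707311] [ 0.48060946 -0.0144235   0.12707311] [ 0.46370143 -0.03198853  0.12453209] [0.4989913  0.00276034 0.12949336]
```

View pics/w12c.png

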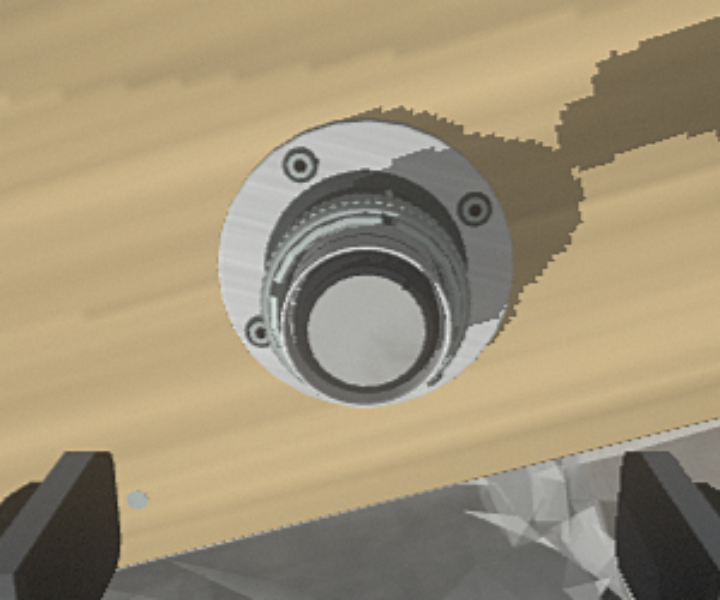

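The picture shows the capsule seated flat in the cup, grey face up, with its face at 127 mm at (365,330) in the crop. Next I turn the wrist back for a long clockwise stroke.

Call:
{"fn": "apply_moves", "kwargs": {
  "targets": [
    [[0, 0, 0, 0, 0, -7, 1], [0, 0, 0, 0, 0, -7, 1], [0, 0, 0, 0, 0, -7, 1], [0, 0, 0, 0, 0, -7, 1], [0, 0, 0, 0, 0, -7, 1]]
  ]
}}

```text
clock: 14.45
tcp_pos: [0.4796, -0.015, 0.191]
orientation: [0.576, 0.817, -0.001, -0.002]
force: [-0.2, -0.2, 0.6]
grip_width: 0.0857
```

Call:
{"fn": "apply_moves", "kwargs": {
  "targets": [
    [[0, 0, 0, 0, 0, -7, 1], [0, 0, 0, 0, 0, -7, 1], [0, 0, 0, 0, 0, -7, 1], [0, 0, 0, 0, 0, 0, 1], [0, 0, 0, 0, 0, 0, 1]]
  ]
}}

```text
clock: 14.87
tcp_pos: [0.4799, -0.0151, 0.1916]
orientation: [0.422, 0.907, -0.0, -0.001]
force: [-0.2, -0.2, 0.0]
grip_width: 0.0851
```

Call:
{"fn": "apply_moves", "kwargs": {
  "targets": [
    [[0, 0, 0, 0, 0, 0, 0.75], [0, 0, 0, 0, 0, 0, 0.75], [0, 0, 0, 0, 0, 0, 0.75]]
  ]
}}

```text
clock: 15.12
tcp_pos: [0.4805, -0.0151, 0.193]
orientation: [0.421, 0.907, -0.0, -0.0]
force: [-0.5, -0.8, -0.5]
grip_width: 0.0641
```

```bash
python3 snap.py w13; python3 - <<'E'
from h import *
D=np.load('pics/w13_d.npy',allow_pickle=True).item(); p,o,d,im=D['p'],D['o'],D['d'],D['im']
to((0.4818,-0.0158,0.0703),o); print(o['qpos'])
C=cloud(p,d); P=C.reshape(-1,3)
R=Ro.from_quat(o['orientation']); T=R.inv().apply(P-o['tcp_pos'])*1000
m=(np.abs(T[:,1])<12)&(np.abs(T[:,0])<70)&(T[:,2]<20)&(T[:,2]>-80)
for s in(-1,1):
    q=T[m&(np.sign(T[:,0])==s)]; tip=q[q[:,2].max()-q[:,2]<10]; print('tip',s,q[:,2].max(),np.abs(tip[:,0]).min()*s)
b=(np.hypot(P[:,0]-.482,P[:,1]+.0155)<.06)&(np.abs(P[:,2]-.062)<.0025)
k=T[b]; h=cv2.convexHull(k[:,:2].astype(np.float32))[:,0]; print('foot in tool',fitc(h,50),cv2.minEnclosingCircle(h))
r=np.hypot(P[:,0]-.482,P[:,1]+.0155)
s=P[(r>.027)&(r<.032)&(P[:,2]>.085)&(P[:,2]<.112)];print('ring z hist',np.histogram(s[:,2],bins=np.arange(.085,.113,.002)))
cv2.imwrite('pics/w13c.png',cv2.resize(im[100:300,180:380],None,fx=3.6,fy=3.6,interpolation=cv2.INTER_CUBIC)[:, :800])
E
```

```text
clk 15.12 tcp [ 0.4805 -0.0151  0.193 ] q [-0.15  -0.057  1.592  0.     1.606 -2.422] F [-0.5 -0.8 -0.5] w 0.0641
toolx [-0.645  0.764  0.   ] toolz [-0.  0. -1.] shift cm [-0.52  0.02 -0.7 ] n 0.2
clk 15.12 tcp [ 0.4805 -0.0151  0.193 ] q [-0.15  -0.057  1.592  0.     1.606 -2.422] F [-0.5 -0.8 -0.5] w 0.0641
toolx [-0.645  0.764  0.   ] toolz [-0.  0. -1.] shift cm [-0.14  0.06 12.27] n 3.1
[-1.49594633e-01 -5.67996805e-02  1.59245884e+00  1.10782128e-04
  1.60640148e+00 -2.42185195e+00]
tip -1 -5.273715552944633 -32.005686246895536
tip 1 -5.241218400025747 31.29797798443095
foot in tool [-1.4276758   1.50215509 50.        ] ((-1.4464763402938843, 1.3120715618133545), 49.900047302246094)
ring z hist (array([  6,  27,  33,  42,  37,  43,  47,  86, 255, 465,  74,   9,   0]), array([0.085, 0.087, 0.089, 0.091, 0.093, 0.095, 0.097, 0.099, 0.101,
       0.103, 0.105, 0.107, 0.109, 0.111]))
```

View pics/w13c.png

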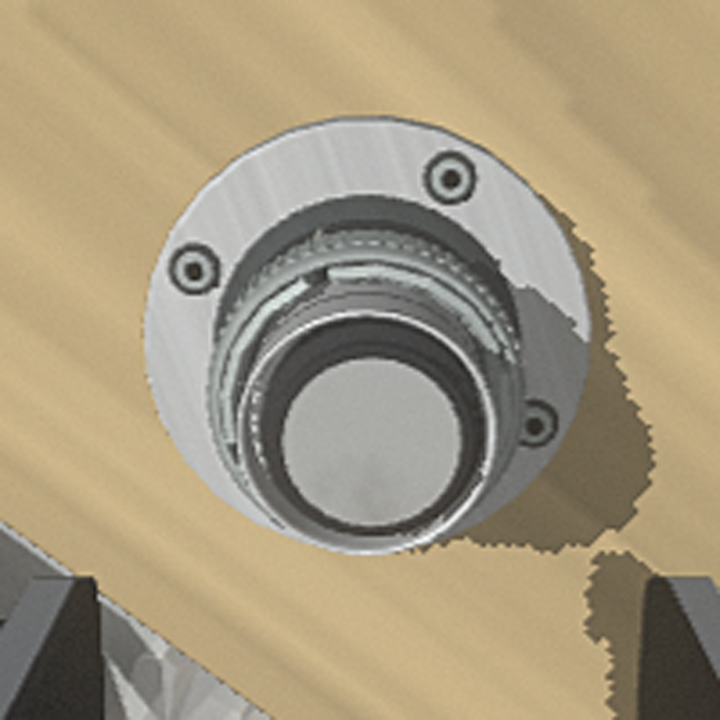

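Call:
{"fn": "apply_moves", "kwargs": {
  "targets": [
    [[-0.04, 0.1, 0, 0, 0, 0, 1], [0, 0, 1.5, 0, 0, 0, 1], [0, 0, 2.5, 0, 0, 0, 1], [0, 0, 2.5, 0, 0, 0, 1], [0, 0, 2, 0, 0, 0, 1]]
  ]
}}

```text
clock: 15.58
tcp_pos: [0.4813, -0.0147, 0.1068]
orientation: [0.421, 0.907, -0.0, -0.0]
force: [-0.1, -0.5, -0.3]
grip_width: 0.0851
```

Call:
{"fn": "apply_moves", "kwargs": {
  "targets": [
    [[0, 0, 1.5, 0, 0, 0, 1], [0, 0, 1.2, 0, 0, 0, 1], [0, 0, 1, 0, 0, 0, 1], [0, 0, 0, 0, 0, 0, 1], [0, 0, 0, 0, 0, 0, 1]]
  ]
}}

```text
clock: 16.0
tcp_pos: [0.4815, -0.0148, 0.0711]
orientation: [0.421, 0.907, -0.0, -0.0]
force: [0.3, 0.0, -0.2]
grip_width: 0.0853
```

```bash
python3 snap.py w14; python3 - <<'E'
from h import *
from station import viewer
im=cv2.imread('pics/w14.png')
b,_=viewer.camera('side'); a,_=viewer.camera('scene')
cr=lambda im,u,v,r,s:cv2.resize(im[v-r:v+r,u-r:u+r],None,fx=s,fy=s,interpolation=cv2.INTER_CUBIC)
cv2.imwrite('pics/w14c.png',np.hstack([cv2.resize(im,(533,400)),cr(b,327,205,40,3.33)[:400],] if 0 else [cv2.resize(im[:, :],(533,400)),np.vstack([cr(b,327,205,40,2.5),cr(a,247,223,40,2.5)])]))
E
```

```text
clk 16.0 tcp [ 0.4815 -0.0148  0.0711] q [-0.149  0.027  1.76   0.     1.355 -2.422] F [ 0.3  0.  -0.2] w 0.0853
toolx [-0.646  0.763  0.001] toolz [-0.001  0.    -1.   ] shift cm [ -0.47  -0.09 -12.89] n 3.2
```

View pics/w14c.png

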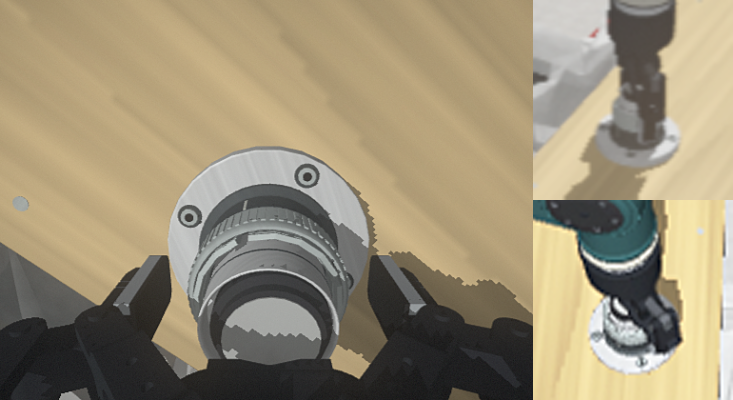

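Call:
{"fn": "apply_moves", "kwargs": {
  "targets": [
    [[0, 0, 0, 0, 0, 0, 0.85], [0, 0, 0, 0, 0, 0, 0.65], [0, 0, 0, 0, 0, 0, 0.65], [0, 0, 0, 0, 0, 0, 0.65], [0, 0, 0, 0, 0, 0, 0.65]]
  ],
  "squeeze": 50
}}

```text
clock: 16.57
tcp_pos: [0.4823, -0.0149, 0.0725]
orientation: [0.421, 0.907, 0.0, 0.001]
force: [-0.5, 0.1, 7.3]
grip_width: 0.0605
```

```bash
python3 -c "
from station import sensors
o=sensors.get_obs(); print(o)"
```

```text
{'clock': 16.5667, 'qpos': array([-1.48539351e-01,  2.54243265e-02,  1.75863453e+00,  1.00928409e-04,
        1.35568725e+00, -2.42191628e+00]), 'qd': array([-0.00144801,  0.0009773 , -0.00014314, -0.00012185,  0.00147348,
       -0.00130577]), 'effort': array([-4.23205574e-02, -2.73167360e+01, -2.67814600e+01, -3.80125945e-03,
       -3.90955936e-01, -6.57745710e-03]), 'tcp_pos': array([ 0.48228288, -0.01490697,  0.07245426]), 'orientation': array([4.20610732e-01, 9.07240739e-01, 3.07403014e-04, 8.71991527e-04]), 'force': array([-0.48509476,  0.13044186,  7.27376222]), 'wrist_torque': array([ 0.06844025,  0.20710064, -0.04670203]), 'grip_width': 0.06047271115225726}
```

Call:
{"fn": "apply_moves", "kwargs": {
  "targets": [
    [[0, 0, 0, 0, 0, 3, 0.6], [0, 0, 0, 0, 0, 6, 0.6], [0, 0, 0, 0, 0, 6, 0.6], [0, 0, 0, 0, 0, 6, 0.6], [0, 0, 0, 0, 0, 6, 0.6]]
  ]
}}

```text
clock: 16.98
tcp_pos: [0.4825, -0.0154, 0.0721]
orientation: [0.623, 0.782, 0.0, 0.001]
force: [0.6, -1.5, 3.2]
grip_width: 0.0604
```

```bash
cat > st.py <<'E'
from station import sensors
from h import *
o=sensors.get_obs(); m=Ro.from_quat(o['orientation']).as_matrix()
print('clk',o['clock'],'q6',o['qpos'][5].round(4),'yaw',np.degrees(np.arctan2(m[1,0],m[0,0])).round(2),'tcp',o['tcp_pos'].round(4),'F',o['force'].round(1),'M',o['wrist_torque'].round(3),'eff6',o['effort'][5].round(3),'w',o['grip_width'].round(4))
E
python3 st.py
```

```text
Traceback (most recent call last):
  File "st.py", line 4, in <module>
    print('clk',o['clock'],'q6',o['qpos'][5].round(4),'yaw',np.degrees(np.arctan2(m[1,0],m[0,0])).round(2),'tcp',o['tcp_pos'].round(4),'F',o['force'].round(1),'M',o['wrist_torque'].round(3),'eff6',o['effort'][5].round(3),'w',o['grip_width'].round(4))
                                                                                                                                                                                                                                 ^^^^^^^^^^^^^^^^^^^^^
AttributeError: 'float' object has no attribute 'round'
```

```bash
sed -i "s/o\['grip_width'\].round(4)/round(float(o['grip_width']),4)/" st.py; python3 st.py
```

```text
clk 16.9833 q6 -1.9457 yaw 102.97 tcp [ 0.4825 -0.0154  0.0721] F [ 0.6 -1.5  3.2] M [-0.273 -0.083  0.073] eff6 -0.953 w 0.0604
```

Call:
{"fn": "apply_moves", "kwargs": {
  "targets": [
    [[0, 0, 0.01, 0, 0, 7, 0.6], [0, 0, 0.01, 0, 0, 7, 0.6], [0, 0, 0.01, 0, 0, 7, 0.6], [0, 0, 0.01, 0, 0, 7, 0.6], [0, 0, 0.01, 0, 0, 7, 0.6]]
  ]
}}

```text
clock: 17.4
tcp_pos: [0.4824, -0.016, 0.0715]
orientation: [0.829, 0.559, 0.0, 0.002]
force: [0.2, -2.3, 4.3]
grip_width: 0.0605
```

Call:
{"fn": "apply_moves", "kwargs": {
  "targets": [
    [[0, 0, 0.01, 0, 0, 7, 0.6], [0, 0, 0.01, 0, 0, 7, 0.6], [0, 0, 0.01, 0, 0, 7, 0.6], [0, 0, 0.01, 0, 0, 7, 0.6], [0, 0, 0.01, 0, 0, 7, 0.6]]
  ]
}}

```text
clock: 17.82
tcp_pos: [0.4819, -0.0165, 0.0709]
orientation: [0.959, 0.283, -0.0, 0.002]
force: [-1.2, -3.7, 3.4]
grip_width: 0.0607
```

Call:
{"fn": "apply_moves", "kwargs": {
  "targets": [
    [[0, 0, 0.01, 0, 0, 7, 0.6], [0, 0, 0.01, 0, 0, 7, 0.6], [0, 0, 0.01, 0, 0, 7, 0.6], [0, 0, 0.01, 0, 0, 7, 0.6], [0, 0, 0.01, 0, 0, 7, 0.6]]
  ]
}}

```text
clock: 18.23
tcp_pos: [0.4813, -0.0166, 0.0703]
orientation: [1.0, -0.018, -0.0, 0.002]
force: [-2.5, -3.8, 4.5]
grip_width: 0.0606
```

```bash
python3 st.py; python3 snap.py w15; python3 - <<'E'
from h import *
im=cv2.imread('pics/w15.png')
cv2.imwrite('pics/w15c.png',cv2.resize(im[130:420,130:430],None,fx=2,fy=2,interpolation=cv2.INTER_CUBIC))
E
```

```text
clk 18.2333 q6 -0.1123 yaw -2.09 tcp [ 0.4813 -0.0166  0.0703] F [-2.5 -3.8  4.5] M [-0.721  0.531  0.092] eff6 -1.121 w 0.0606
clk 18.23 tcp [ 0.4813 -0.0166  0.0703] q [-0.15   0.027  1.761 -0.004  1.353 -0.112] F [-2.5 -3.8  4.5] w 0.0606
toolx [ 0.999 -0.037 -0.001] toolz [-0.001 -0.004 -1.   ] shift cm [  0.27   0.28 -12.97] n 3.2
```

View pics/w15c.png

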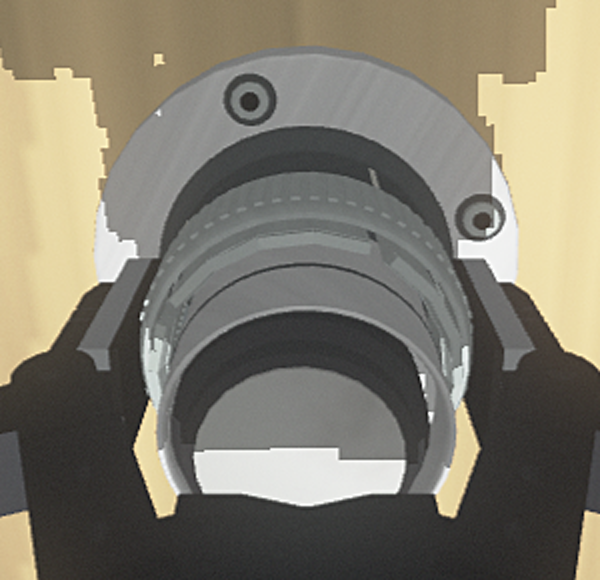

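Call:
{"fn": "apply_moves", "kwargs": {
  "targets": [
    [[0, 0, 0.01, 0, 0, 7, 0.6], [0, 0, 0.01, 0, 0, 7, 0.6], [0, 0, 0.01, 0, 0, 7, 0.6], [0, 0, 0.01, 0, 0, 7, 0.6], [0, 0, 0.01, 0, 0, 7, 0.6]]
  ]
}}

```text
clock: 18.7
tcp_pos: [0.4807, -0.0163, 0.0697]
orientation: [0.948, -0.318, -0.001, 0.002]
force: [-4.2, -4.3, 4.8]
grip_width: 0.0606
```

Call:
{"fn": "apply_moves", "kwargs": {
  "targets": [
    [[0, 0, 0.01, 0, 0, 6, 0.6], [0, 0, 0.01, 0, 0, 6, 0.6], [0, 0, 0.01, 0, 0, 6, 0.6], [0, 0, 0.01, 0, 0, 6, 0.6], [0, 0, 0.01, 0, 0, 6, 0.6]]
  ]
}}

```text
clock: 19.12
tcp_pos: [0.4804, -0.0159, 0.0691]
orientation: [0.834, -0.552, -0.001, 0.002]
force: [-5.7, -3.0, 5.8]
grip_width: 0.0604
```

```bash
python3 st.py; python3 snap.py w16; python3 - <<'E'
from h import *
im=cv2.imread('pics/w16.png')
cv2.imwrite('pics/w16c.png',cv2.resize(im[130:420,130:430],None,fx=2,fy=2,interpolation=cv2.INTER_CUBIC))
E
```

```text
clk 19.1167 q6 1.0213 yaw -67.04 tcp [ 0.4804 -0.0159  0.0691] F [-5.7 -3.   5.8] M [-0.414  0.801  0.062] eff6 -0.958 w 0.0604
clk 19.12 tcp [ 0.4804 -0.0159  0.0691] q [-0.149  0.028  1.763 -0.003  1.353  1.021] F [-5.7 -3.   5.8] w 0.0604
toolx [ 0.39  -0.921  0.001] toolz [-0.003 -0.002 -1.   ] shift cm [  0.43  -0.16 -13.09] n 3.3
```

View pics/w16c.png

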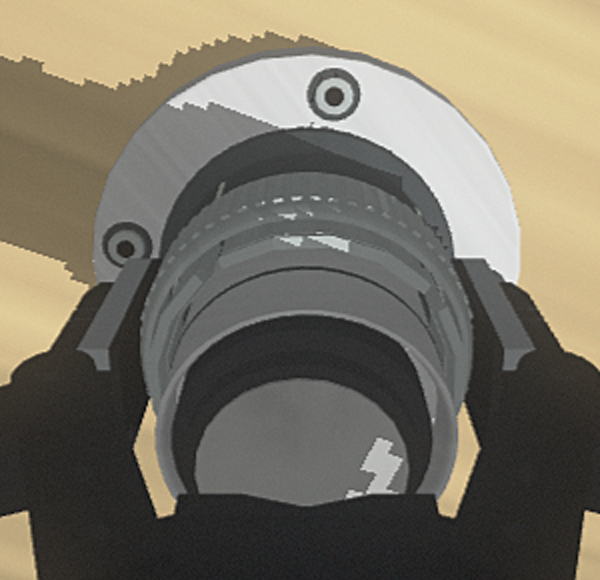

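Call:
{"fn": "apply_moves", "kwargs": {
  "targets": [
    [[0, 0, 0.01, 0, 0, 3, 0.6], [0, 0, 0.01, 0, 0, 3, 0.6], [0, 0, 0, 0, 0, 3, 0.6], [0, 0, 0.01, 0, 0, 3, 0.6], [0, 0, 0, 0, 0, 2, 0.6]]
  ]
}}

```text
clock: 19.58
tcp_pos: [0.4804, -0.0157, 0.0689]
orientation: [0.761, -0.649, -0.001, 0.002]
force: [-5.9, -2.4, 6.4]
grip_width: 0.0605
```

```bash
python3 st.py
```

```text
clk 19.5833 q6 1.2628 yaw -80.87 tcp [ 0.4804 -0.0157  0.0689] F [-5.9 -2.4  6.4] M [-0.303  0.79   0.07 ] eff6 -0.177 w 0.0605
```

Call:
{"fn": "apply_moves", "kwargs": {
  "targets": [
    [[0, 0, 0.01, 0, 0, 2, 0.6], [0, 0, 0, 0, 0, 2, 0.6], [0, 0, 0.01, 0, 0, 2, 0.6]]
  ]
}}

```text
clock: 19.83
tcp_pos: [0.4804, -0.0156, 0.0688]
orientation: [0.726, -0.687, -0.001, 0.002]
force: [-5.5, -1.5, 6.9]
grip_width: 0.0605
```

```bash
python3 st.py
```

```text
clk 19.8333 q6 1.367 yaw -86.84 tcp [ 0.4804 -0.0156  0.0688] F [-5.5 -1.5  6.9] M [-0.271  0.799  0.044] eff6 -0.287 w 0.0605
```

Call:
{"fn": "apply_moves", "kwargs": {
  "targets": [
    [[0, 0, 0.01, 0, 0, 2, 0.6], [0, 0, 0, 0, 0, 2, 0.6], [0, 0, 0.01, 0, 0, 2, 0.6]]
  ]
}}

```text
clock: 20.08
tcp_pos: [0.4804, -0.0155, 0.0687]
orientation: [-0.689, 0.724, 0.0, -0.002]
force: [-5.3, -2.5, 7.8]
grip_width: 0.0603
```

```bash
python3 st.py
```

```text
clk 20.0833 q6 1.4717 yaw -92.84 tcp [ 0.4804 -0.0155  0.0687] F [-5.3 -2.5  7.8] M [-0.247  0.893  0.068] eff6 -0.288 w 0.0603
```

Call:
{"fn": "apply_moves", "kwargs": {
  "targets": [
    [[0, 0, 0, 0, 0, 2, 0.6], [0, 0, 0, 0, 0, 2, 0.6], [0, 0, 0, 0, 0, 2, 0.6], [0, 0, 0, 0, 0, 1, 0.6]]
  ]
}}

```text
clock: 20.42
tcp_pos: [0.4804, -0.0154, 0.0686]
orientation: [-0.644, 0.765, 0.0, -0.001]
force: [-4.9, -0.8, 6.1]
grip_width: 0.0606
```

```bash
python3 st.py
```

```text
clk 20.4167 q6 1.5932 yaw -99.8 tcp [ 0.4804 -0.0154  0.0686] F [-4.9 -0.8  6.1] M [-0.125  0.793  0.407] eff6 0.306 w 0.0606
```

Call:
{"fn": "apply_moves", "kwargs": {
  "targets": [
    [[0, 0, 0, 0, 0, 1, 0.6], [0, 0, 0, 0, 0, 0, 0.6]]
  ]
}}

```text
clock: 20.58
tcp_pos: [0.4804, -0.0153, 0.0686]
orientation: [-0.639, 0.77, 0.0, -0.002]
force: [-5.1, -0.6, 7.1]
grip_width: 0.0607
```

```bash
python3 st.py; python3 snap.py w17; python3 - <<'E'
from h import *
im=cv2.imread('pics/w17.png')
cv2.imwrite('pics/w17c.png',cv2.resize(im[130:420,130:430],None,fx=2,fy=2,interpolation=cv2.INTER_CUBIC))
E
```

```text
clk 20.5833 q6 1.608 yaw -100.62 tcp [ 0.4804 -0.0153  0.0686] F [-5.1 -0.6  7.1] M [-0.173  0.867  0.885] eff6 0.967 w 0.0607
clk 20.58 tcp [ 0.4804 -0.0153  0.0686] q [-0.149  0.028  1.764 -0.002  1.352  1.608] F [-5.1 -0.6  7.1] w 0.0607
toolx [-0.184 -0.983  0.002] toolz [-0.003 -0.002 -1.   ] shift cm [  0.32  -0.39 -13.14] n 3.3
```

View pics/w17c.png

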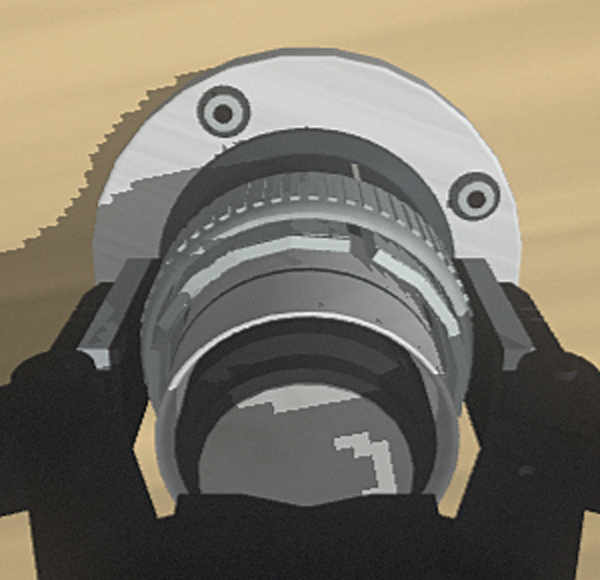

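Call:
{"fn": "apply_moves", "kwargs": {
  "targets": [
    [[0, 0, -0.01, 0, 0, -4, 0.6], [0, 0, -0.015, 0, 0, -7, 0.6], [0, 0, -0.015, 0, 0, -7, 0.6], [0, 0, -0.015, 0, 0, -7, 0.6], [0, 0, -0.015, 0, 0, -7, 0.6]]
  ]
}}

```text
clock: 21.05
tcp_pos: [0.4804, -0.0159, 0.0691]
orientation: [0.827, -0.562, -0.001, 0.002]
force: [-4.3, -3.7, 6.2]
grip_width: 0.0605
```

Call:
{"fn": "apply_moves", "kwargs": {
  "targets": [
    [[0, 0, -0.015, 0, 0, -7, 0.6], [0, 0, -0.015, 0, 0, -7, 0.6], [0, 0, -0.015, 0, 0, -7, 0.6], [0, 0, -0.015, 0, 0, -7, 0.6], [0, 0, -0.015, 0, 0, -7, 0.6]]
  ]
}}

```text
clock: 21.47
tcp_pos: [0.4807, -0.0164, 0.0698]
orientation: [0.958, -0.288, -0.001, 0.002]
force: [-4.5, -4.2, 4.3]
grip_width: 0.0609
```

Call:
{"fn": "apply_moves", "kwargs": {
  "targets": [
    [[0, 0, -0.015, 0, 0, -7, 0.6], [0, 0, -0.015, 0, 0, -7, 0.6], [0, 0, -0.01, 0, 0, -7, 0.6], [0, 0, -0.01, 0, 0, -3, 0.6], [0, 0, 0, 0, 0, 0, 0.6]]
  ]
}}

```text
clock: 21.88
tcp_pos: [0.4811, -0.0166, 0.0702]
orientation: [0.996, -0.084, -0.0, 0.002]
force: [-2.4, -4.7, 3.5]
grip_width: 0.0605
```

Call:
{"fn": "apply_moves", "kwargs": {
  "targets": [
    [[0, 0, 0, 0, 0, 0, 0.6], [0, 0, 0, 0, 0, 0, 0.6]]
  ]
}}

```text
clock: 22.05
tcp_pos: [0.4811, -0.0166, 0.0702]
orientation: [0.996, -0.085, -0.0, 0.002]
force: [-2.1, -4.8, 3.2]
grip_width: 0.0603
```

```bash
python3 st.py; python3 snap.py w18; python3 - <<'E'
from h import *
from station import viewer
im=cv2.imread('pics/w18.png')
cv2.imwrite('pics/w18c.png',cv2.resize(im[130:420,130:430],None,fx=2,fy=2,interpolation=cv2.INTER_CUBIC))
a,_=viewer.camera('scene'); b,_=viewer.camera('side')
cr=lambda im,u,v,r,s:cv2.resize(im[v-r:v+r,u-r:u+r],None,fx=s,fy=s,interpolation=cv2.INTER_CUBIC)
cv2.imwrite('pics/s18.png',np.hstack([cr(a,247,233,25,8),cr(b,327,215,25,8)]))
E
```

```text
clk 22.05 q6 0.0213 yaw -9.75 tcp [ 0.4811 -0.0166  0.0702] F [-2.1 -4.8  3.2] M [-0.731  0.384  0.116] eff6 0.055 w 0.0603
clk 22.05 tcp [ 0.4811 -0.0166  0.0702] q [-0.15   0.027  1.762 -0.004  1.353  0.021] F [-2.1 -4.8  3.2] w 0.0603
toolx [ 0.986 -0.169 -0.001] toolz [-0.001 -0.004 -1.   ] shift cm [  0.32   0.24 -12.98] n 3.2
```

View pics/w18c.png

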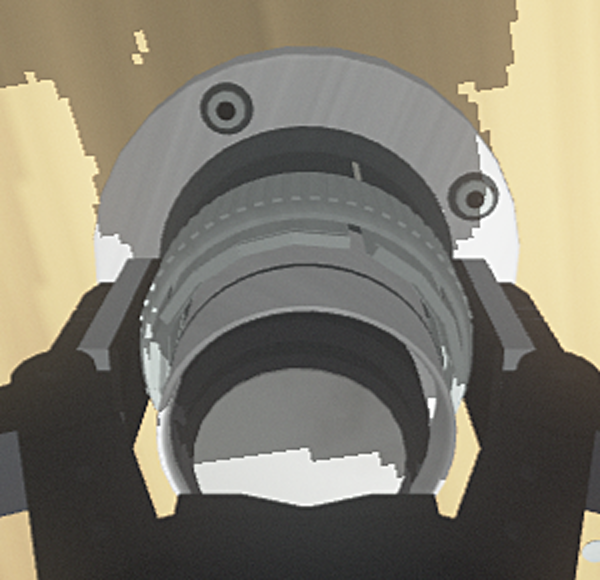

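View pics/s18.png

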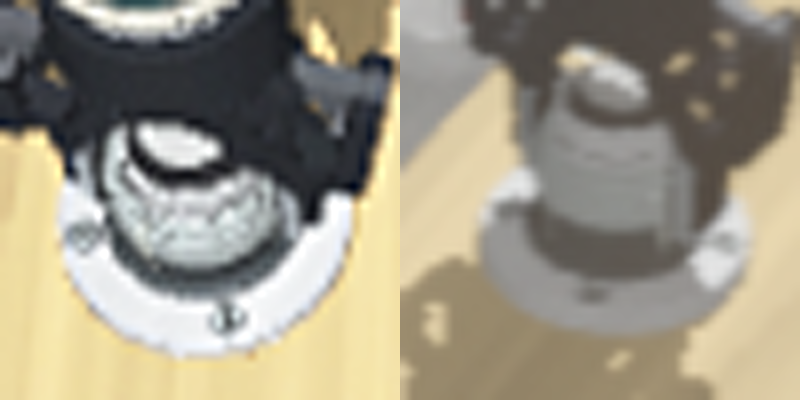

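```bash
python3 - <<'E'
from h import *
from station import viewer
D=np.load('pics/w18_d.npy',allow_pickle=True).item(); p,o,d,im=D['p'],D['o'],D['d'],D['im']
C=cloud(p,d); cx,cy=.4820,-.0150
for (u,v) in((308,215),(308,214),(309,217)):
    q=C[v,u]; print('line18',q.round(4),np.degrees(np.arctan2(q[1]-cy,q[0]-cx)).round(1),np.hypot(q[1]-cy,q[0]-cx))
D2=np.load('pics/w17_d.npy',allow_pickle=True).item()
q=cloud(D2['p'],D2['d'])[215,308]; print('line17',q.round(4),np.degrees(np.arctan2(q[1]-cy,q[0]-cx)).round(1))
D0=np.load('pics/w2_d.npy',allow_pickle=True).item(); C0=cloud(D0['p'],D0['d']); i0=D0['im']
# ring top mark initial: brightest warm pixels near ring annulus
r=np.hypot(C0[...,0]-.482,C0[...,1]+.0147); az=np.degrees(np.arctan2(C0[...,1]+.0147,C0[...,0]-.482))
m=(r>.025)&(r<.0325)&(C0[...,2]>.085)&(C0[...,2]<.108)
br=i0.astype(int).min(-1)
for v,u in np.argwhere(m&(br>215)): print('w2',u,v,i0[v,u],az[v,u].round(1),C0[v,u].round(4))
a,da=viewer.camera('scene'); ps=viewer.camera_params('scene')
pts=[(az,.031) for az in(-61,-91,-121,-151)]
X=np.array([[.482+.031*np.cos(np.radians(t)),-.0158+.031*np.sin(np.radians(t)),z] for t in(-61,-91,-121,-151) for z in(.0835,.1015)])
X[:,1]-=.003
uv=proj(ps,X); print(uv.round(1))
cv2.imwrite('pics/s19.png',cv2.resize(a[233-16:233+24,247-20:247+20],None,fx=14,fy=14,interpolation=cv2.INTER_NEAREST))
print('in crop',((uv-[227,217])*14).round())
E
```

```text
line18 [0.4972 0.011  0.0763] 59.6 0.030142653225101738
line18 [0.4973 0.0106 0.0738] 59.0 0.02982254030825428
line18 [0.4975 0.0105 0.0774] 58.7 0.029816498084490634
line17 [ 0.5079 -0.03    0.0741] -30.1
w2 146 206 [230 229 222] 158.4 [ 0.454  -0.0036  0.1005]
w2 120 211 [222 224 218] -164.9 [ 0.4523 -0.0227  0.1008]
w2 129 211 [221 223 217] -179.8 [ 0.4535 -0.0148  0.104 ]
w2 131 211 [223 225 216] 177.6 [ 0.4539 -0.0135  0.1039]
w2 126 212 [220 224 216] -174.8 [ 0.4537 -0.0173  0.1038]
w2 127 212 [224 226 218] -176.1 [ 0.4539 -0.0166  0.1038]
w2 117 213 [229 230 226] -160.7 [ 0.453  -0.0249  0.1016]
w2 124 213 [220 224 216] -172.4 [ 0.4538 -0.0185  0.1046]
w2 122 214 [222 225 218] -169.7 [ 0.454  -0.0198  0.1052]
w2 113 216 [235 236 233] -153.1 [ 0.4544 -0.0287  0.1013]
w2 117 217 [224 228 220] -159.0 [ 0.4554 -0.0249  0.1037]
w2 116 218 [222 225 217] -158.0 [ 0.4557 -0.0253  0.1047]
w2 109 221 [220 220 220] -143.2 [ 0.4571 -0.0333  0.1009]
w2 108 222 [230 231 229] -141.0 [ 0.4577 -0.0344  0.1007]
w2 107 237 [221 224 216] -125.0 [ 0.4668 -0.0364  0.1063]
w2 170 276 [219 228 227] 19.6 [ 0.5087 -0.0052  0.1047]
w2 170 277 [220 226 226] 17.8 [ 0.5097 -0.0058  0.1041]
w2 171 277 [219 227 226] 18.8 [ 0.51   -0.0052  0.1039]
w2 171 278 [219 225 222] 19.2 [ 0.5102 -0.0049  0.1051]
w2 172 278 [218 226 224] 18.7 [ 0.5111 -0.0049  0.1036]
w2 173 278 [218 224 221] 19.3 [ 0.5115 -0.0044  0.1031]
w2 171 279 [223 223 220] 18.4 [ 0.5109 -0.0051  0.1053]
[[251.5 240.7]
 [251.  237.8]
 [245.5 241.9]
 [244.9 239. ]
 [239.8 240.2]
 [239.1 237.3]
 [235.9 236.1]
 [235.2 233.2]]
in crop [[343. 331.]
 [336. 292.]
 [259. 348.]
 [251. 308.]
 [179. 324.]
 [170. 284.]
 [125. 267.]
 [115. 227.]]
```

View pics/s19.png

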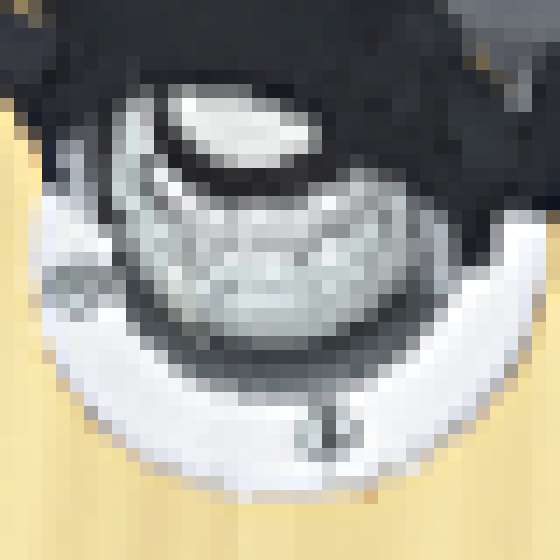

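```bash
python3 - <<'E'
from h import *
D=np.load('pics/w18_d.npy',allow_pickle=True).item(); P=cloud(D['p'],D['d']).reshape(-1,3)
r=np.hypot(P[:,0]-.482,P[:,1]+.0155)
s=P[(r<.014)&(P[:,2]>.115)&(P[:,2]<.135)]; print('capsule face z',len(s),np.percentile(s[:,2],[5,50,95]))
s=P[(r<.0232)&(r>.0215)&(P[:,2]>.11)&(P[:,2]<.135)]; print('rim',len(s),np.percentile(s[:,2],[50,90,98]))
from station import order
print(order.close_job())
E
python3 st.py
```

```text
capsule face z 4533 [0.12652894 0.12738919 0.12822781]
rim 1201 [0.121707   0.12273545 0.12317381]
the job is handed in; nothing more can be done
None
the job is handed in; nothing more can be done
```

I finished the job and handed it in at about 22 s on the robot's clock. The cup is in the bore, the capsule is in the cup face up, and the gripper is still holding the ring a quarter turn back from its stop.

- **Cup:** It went fully down in the bore. It touched the floor at the expected height, and the rim measured about 122 mm, where 122 mm is fully seated.
- **Capsule:** I dropped it into the recess from about 3 mm up. Its face lies flat at about 127 mm, the seated height. I checked this again after turning the ring, and it had not moved.
- **Ring:** I turned it clockwise about 4.0 rad in a single grip until the wrist torque jumped from about 0.07 to 0.9 N m, which is the firm stop. The ring's white line was first at about 19°. Turning from there to the stop brings it over the shoulder's front line to within a degree, so the ring did not slip.
- **Back-off:** I turned it back about 1.56 rad, against 1.57 rad for a true quarter turn, so the ring is at about 2.94. It is still gripped with 50 N.

The weakest check was the ring's line in its final position. It showed only as a few pale pixels in the scene camera; they were in the right place but not sharp enough to measure. The cameras also disagreed by 2–3 mm in y, so I aligned the cup and capsule using relative readings from the wrist camera. I touched none of the other things, but I did not look at each one again at the end.

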